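# Lock the tube mixer's tray and load it

### The arm

A 7-joint arm with a two-finger parallel gripper is mounted at the origin on the work surface. World frame = base frame: x ahead of the robot, y to its left, z up, the work surface at z = 0. Lengths are in m, angles in rad, forces in N, time in s.
With the tool pointing down it reaches from about 0.425 to 0.825 m from the base axis. Payload 3.6 kg.
Tool frame: the origin (TCP) lies midway between the tips of the shut fingers; the grasp point (between the pads) lies 19 mm behind it (bot.hold_point_z is the distance from the TCP to the grasp point, in m); z points along the fingers, y is the line along which they close (so a half turn about z gives the same grasp; the last joint's range is limited). The gripper opens to 93 mm and grips with 3 to 60 N. Pads are 15 mm wide; open, the fingers measure 128 mm over their backs; the gripper's body (75 mm by 188 mm) begins 65 mm behind the grasp point.
Start: joints at [-1.339, 0.615, -0.013, 1.423, 0.008, 1.103, -0.04], TCP at [0.166, 0.628, 0.196] pointing down, gripper open.
Joint ranges: [-3.12, 3.12], [-0.3, 2.06], [-1.34, 1.32], [0.26, 2.42], [-1.36, 4.5], [0.01, 1.98], [-2.84, 2.84]. Speed limits (rad/s): [2.79, 2.79, 3.14, 3.14, 3.14, 3.14, 3.14].

### API

Orientations are given as a rotation vector (axis times angle).
In Python, from plant import bot, get_image, camera_info gives the robot as it stands. The module is installed in compiled form; this text tells all that it offers.
- The arm moves only by the tool arm_command, never from a script. Its argument "steps" is a list of rows, each a list of 3 entries, a list of its own where there are three numbers: the shift along the tool's x, y, z scaled (see below), then the turn, a rotation vector about the tool's x, y, z scaled (see below), then the opening, from 0 (shut) to 1 (fully open). In form: [[[x, y, z], [wx, wy, wz], hand], ...]. A call has 1 to 12 rows; each row shifts and turns the commanded pose from where the row before left it, along the tool's axes as they then stand; what a row does not reach is not made up. The controller multiplies each number of a shift by 20 mm and each number of a turn by 0.15 rad. A row lasts 1/8 s, in which the tool goes at most 62.5 mm and 10.7 degrees, less where a joint would pass 70% of its speed; a pose out of reach is approached as far as the arm can. A call with a number of a shift or a turn outside -1 to 1 is refused whole. A call with a gripper value outside its range is refused whole. The fingers move at their own pace and stop on an object; "squeeze" is the grip in N (left out, the last holds). Time passes only in rows, so rows that do not move let the fingers close. It gives the time, the measured TCP pose, the force, the opening and the grip force at its end, in the units of the state.
- bot.get_state(): the state, without advancing time (a new reading comes with each control period).
- get_image(name): name is "scene" or "top" or "wrist"; returns the picture (420x560x3 uint8, red, green, blue); there is no depth.
- camera_info(name): a dict with "camera_matrix" (3x3 intrinsics, pixels), "camera_from_world" (4x4, takes a point from world to camera coordinates). Camera axes: x right, y down, z forward; pixel columns grow to the right and rows downward; lengths in m; the calibration is good to about 2 mm. A picture is of the moment at which its call begins: read the wrist's pose just before it. camera_info takes no time and is no camera call; for the wrist camera it gives the pose at the moment of the call.
- bot.sign_off(): hands the job in; it is judged then, once.
The state is a dict: "clock": time; "joint_pos": joint angles; "qd": joint speeds; "joint_torque": joint torques, N m; "ee_pos": TCP position; "eef_rot": TCP orientation; "ft_force": force on the tool from outside, world axes, zero at the start; "moment": the same for the moment, N m; "opening": finger opening in m; "grip_force": force on a finger pad.
Only numpy, scipy, OpenCV 4.12 (cv2) and the standard library are available. Lean on these libraries where they do the work, as an engineer would, in place of code of your own. Each camera call takes 0.05 s, during which the arm holds its last target. There are 200 camera calls.

### The job

Secure the tube mixer and load it: turn the brass castle nut clockwise until it is tight, then a little further, only to the first slot that lines up with the hole in the stud, and push the red-headed locking pin from the parts tray fully home through slot and hole. After that lay every purple-capped tube from the parts tray in a cradle of its own on the mixer, and leave the gold-capped tube in the parts tray.

Things in the scene. Friction and masses are not known exactly. Their poses are not given: they have to be found in the camera images.
- nut (a joint): Running-down angle (rad) of the castle nut about its vertical axis, growing clockwise from above. Starts at -1.9 to -0.6 and turns easily (0.15 N m) to its stop at 1.45, where it meets its seat and the resistance jumps. Turned further, this value stays at 1.45 and seat grows instead. The nut's height does not change.
- seat (a joint): Angle (rad) by which the seated nut has been drawn on further, clockwise, together with the washer under it, against steady friction of 0.45 N m; 0 at the start; stays where left (and so does the nut). Tight from 0.15 on. The nut's whole turn is nut + seat; slots meet the hole every 60 degrees of it, first after tight at a seat value between 0.4 and 0.9. Damaged beyond 1.2.
- nut_top (a point): Centre of the top of the nut's crown; axes turn with the nut, z up. Brass hexagon 46 mm across flats, 24 mm high (36 to 12 mm below this point), on a 60 mm collar 20 mm high. Above it a crown 12 mm high, 43 mm across, with six 10 mm slots, one over the middle of each flat. Slots and flats face along this x axis and every 60 degrees from it. Grip two facing flats from above; clear all round.
- hole (a point): Centre of the cotter hole through the dark steel stud (23 mm diameter) inside the nut. The hole runs level along this x axis, open at both ends, 9.5 mm wide, 10 mm high, level with the crown's slots (this point is 7 mm below the crown's top and 5 mm above the slot floors). The stud's top, 13 mm above, has a red line along the hole. The stud does not turn, but its direction varies between starts.
- pin: Locking pin: steel shaft, 6 mm diameter, 56 mm long, from the middle of one face of a red 22 mm cube head. Lies level on its head in the parts tray. Origin on the axis midway along the pin; x from head to tip. 35 g, mostly the head. Fits from either end of the hole. Fully home, the head's front lies against a flat of the nut, head centre 34 mm from the hole's centre.
- pin_head (a point): Centre of the pin's red 22 mm cube head (28 mm behind the pin's origin), same axes as the pin.
- pin_tip (a point): Centre of the free end of the pin's shaft, 67 mm from the head's centre.
- mixer: The white tube mixer, fixed: 210 x 330 mm tray with its top 75 mm above the table, on a housing with black knobs. Origin under its centre on the table; the stud and nut stand on its centre, x is the direction of the cradles.
- tray: The blue parts tray, fixed: 264 x 238 mm, floor 16 mm above the table, split by white ribs 3 mm thick and 4 mm high into 2 (along x) by 3 (along y) compartments of 130 x 78 mm. Origin under its centre on the table. Each compartment holds one part or is empty.
- gold: Closed empty tube with a gold-orange cap lying in the tray; same size as the purple ones. Does not belong on the mixer.
- tube0: Closed empty clear tube with purple cap, may be absent: 16 mm in diameter, 108 mm long, cap 20 mm long and 17 mm across; lies in the tray. Origin on its axis at mid-length (8 mm above what it lies on); x along the tube towards the cap. 22 g.
- tube1: Closed empty clear tube with purple cap, may be absent: 16 mm in diameter, 108 mm long, cap 20 mm long and 17 mm across; lies in the tray. Origin on its axis at mid-length (8 mm above what it lies on); x along the tube towards the cap. 22 g.
- tube2: Closed empty clear tube with purple cap, may be absent: 16 mm in diameter, 108 mm long, cap 20 mm long and 17 mm across; lies in the tray. Origin on its axis at mid-length (8 mm above what it lies on); x along the tube towards the cap. 22 g.
- tube3: Closed empty clear tube with purple cap, may be absent: 16 mm in diameter, 108 mm long, cap 20 mm long and 17 mm across; lies in the tray. Origin on its axis at mid-length (8 mm above what it lies on); x along the tube towards the cap. 22 g.
- cradle0 (a point): Where the middle of a tube's axis lies when it rests in this cradle, 14.3 mm above the mixer's tray; x along the cradle. The cradle is two grey V-shaped saddles 8 mm wide at 21 mm either side of this point (34 mm clear between them for the fingers), 22 mm across at the top. Four cradles: two each side of the nut, 85 and 135 mm from its axis.
- cradle1 (a point): Where the middle of a tube's axis lies when it rests in this cradle, 14.3 mm above the mixer's tray; x along the cradle. The cradle is two grey V-shaped saddles 8 mm wide at 21 mm either side of this point (34 mm clear between them for the fingers), 22 mm across at the top. Four cradles: two each side of the nut, 85 and 135 mm from its axis.
- cradle2 (a point): Where the middle of a tube's axis lies when it rests in this cradle, 14.3 mm above the mixer's tray; x along the cradle. The cradle is two grey V-shaped saddles 8 mm wide at 21 mm either side of this point (34 mm clear between them for the fingers), 22 mm across at the top. Four cradles: two each side of the nut, 85 and 135 mm from its axis.
- cradle3 (a point): Where the middle of a tube's axis lies when it rests in this cradle, 14.3 mm above the mixer's tray; x along the cradle. The cradle is two grey V-shaped saddles 8 mm wide at 21 mm either side of this point (34 mm clear between them for the fingers), 22 mm across at the top. Four cradles: two each side of the nut, 85 and 135 mm from its axis.
Mind the look-alikes: they are no part of the job. Leave any green look-alike of the pin alone.

How it is judged:
On the way, in this order (a step that is already met when the one before it is completed fails the run):
1. the nut is tight (nut at its stop, seat past 0.15) (value of joint nut above 1.38 rad and value of joint seat above 0.15 rad), for 0.05 s.
2. the nut is tight and a slot is in line with the hole (within 5 degrees), no purple tube on the mixer yet (all of step 1 and (angle between the x axis of nut_top and the x axis of hole, either way round below 0.09 rad or angle between the x axis of nut_top and the x axis of hole, either way round between 0.957198 and 1.1372 rad) and height (world z) of each of tube0, tube1, tube2, tube3 below 0.06 m), for 0.3 s.
3. the locking pin is fully home through slot and hole, no purple tube on the mixer yet (all of step 1 and distance between pin_head and hole below 0.04 m and distance between pin_tip and hole below 0.037 m and angle between the x axis of pin and the x axis of hole, either way round below 0.25 rad and height (world z) of each of tube0, tube1, tube2, tube3 below 0.06 m), for 0.2 s.
4. every purple tube lies in a cradle (((horizontal distance between tube0 and cradle0 below 0.014 m and z of tube0 in the frame of cradle0 between -0.005 and 0.005 m and angle between the x axis of tube0 and the x axis of cradle0, either way round below 0.15 rad) or (horizontal distance between tube0 and cradle1 below 0.014 m and z of tube0 in the frame of cradle1 between -0.005 and 0.005 m and angle between the x axis of tube0 and the x axis of cradle1, either way round below 0.15 rad) or (horizontal distance between tube0 and cradle2 below 0.014 m and z of tube0 in the frame of cradle2 between -0.005 and 0.005 m and angle between the x axis of tube0 and the x axis of cradle2, either way round below 0.15 rad) or (horizontal distance between tube0 and cradle3 below 0.014 m and z of tube0 in the frame of cradle3 between -0.005 and 0.005 m and angle between the x axis of tube0 and the x axis of cradle3, either way round below 0.15 rad)) and linear speed of each of tube0, tube1, tube2, tube3 below 0.03 m/s and ((horizontal distance between tube1 and cradle0 below 0.014 m and z of tube1 in the frame of cradle0 between -0.005 and 0.005 m and angle between the x axis of tube1 and the x axis of cradle0, either way round below 0.15 rad) or (horizontal distance between tube1 and cradle1 below 0.014 m and z of tube1 in the frame of cradle1 between -0.005 and 0.005 m and angle between the x axis of tube1 and the x axis of cradle1, either way round below 0.15 rad) or (horizontal distance between tube1 and cradle2 below 0.014 m and z of tube1 in the frame of cradle2 between -0.005 and 0.005 m and angle between the x axis of tube1 and the x axis of cradle2, either way round below 0.15 rad) or (horizontal distance between tube1 and cradle3 below 0.014 m and z of tube1 in the frame of cradle3 between -0.005 and 0.005 m and angle between the x axis of tube1 and the x axis of cradle3, either way round below 0.15 rad)) and ((horizontal distance between tube2 and cradle0 below 0.014 m and z of tube2 in the frame of cradle0 between -0.005 and 0.005 m and angle between the x axis of tube2 and the x axis of cradle0, either way round below 0.15 rad) or (horizontal distance between tube2 and cradle1 below 0.014 m and z of tube2 in the frame of cradle1 between -0.005 and 0.005 m and angle between the x axis of tube2 and the x axis of cradle1, either way round below 0.15 rad) or (horizontal distance between tube2 and cradle2 below 0.014 m and z of tube2 in the frame of cradle2 between -0.005 and 0.005 m and angle between the x axis of tube2 and the x axis of cradle2, either way round below 0.15 rad) or (horizontal distance between tube2 and cradle3 below 0.014 m and z of tube2 in the frame of cradle3 between -0.005 and 0.005 m and angle between the x axis of tube2 and the x axis of cradle3, either way round below 0.15 rad)) and ((horizontal distance between tube3 and cradle0 below 0.014 m and z of tube3 in the frame of cradle0 between -0.005 and 0.005 m and angle between the x axis of tube3 and the x axis of cradle0, either way round below 0.15 rad) or (horizontal distance between tube3 and cradle1 below 0.014 m and z of tube3 in the frame of cradle1 between -0.005 and 0.005 m and angle between the x axis of tube3 and the x axis of cradle1, either way round below 0.15 rad) or (horizontal distance between tube3 and cradle2 below 0.014 m and z of tube3 in the frame of cradle2 between -0.005 and 0.005 m and angle between the x axis of tube3 and the x axis of cradle2, either way round below 0.15 rad) or (horizontal distance between tube3 and cradle3 below 0.014 m and z of tube3 in the frame of cradle3 between -0.005 and 0.005 m and angle between the x axis of tube3 and the x axis of cradle3, either way round below 0.15 rad))), for 0.2 s.
At the end, for the whole second after the job is handed in: Nut at its stop (over 1.38) and seat 0.15 to 1.2 rad; pin through slot and hole (head centre within 40 mm, tip within 37 mm of the hole, in line within 0.25 rad); each purple tube at rest in a cradle (within 14 mm, 5 mm in height, 0.15 rad); gold-capped tube still in the parts tray (all of step 1 and all of step 4 and distance between pin_head and hole below 0.04 m and distance between pin_tip and hole below 0.037 m and angle between the x axis of pin and the x axis of hole, either way round below 0.25 rad and height (world z) of gold below 0.04 m and horizontal distance between gold and tray below 0.19 m); the robot touches nothing.
It fails at once if the nut is turned beyond the first slot (seat over 1.2) (value of joint seat above 1.2 rad).
Of tube0, tube1, tube2, tube3 only 3 to 4 are there at a start; the rules pass over those that are not, and their reading is None.
At some moment in a run one of tube0, tube1, tube2, tube3 may be knocked a few centimetres aside while the robot is not near it.
Once in a run the grip may slacken for a moment while it holds something.
It also fails if it takes over 210 s, if anything falls off the work surface, if the arm or the gripper's body presses on something with over 40 N, if the wrist force passes 120 N, or if a joint passes its speed limit or range.

## Working session

There is one attempt and no reset: what is moved stays moved. The work goes in short steps, Python scripts to look and compute and a tool call to move; the robot and the scene stay as the last step left them, time stands still between calls to the robot, and variables do not carry over. Pictures are saved under pics/ and viewed, at most 14 in all, crops included, and the job is handed in when it is done.

Besides the shell and the picture viewer there is one more tool, called after "Emit:" as name(argument=value, ...) on one line, values as JSON. arm_command: Moves the arm, as the interface text tells. Its arguments: {"type":"object","properties":{"steps":{"type":"array"},"squeeze":{"type":"number"}},"required":["steps"]}

```bash
mkdir -p pics; cat > h.py <<'E'
import numpy as np, cv2
from plant import bot, get_image, camera_info
from scipy.spatial.transform import Rotation as R
def save(im,n): cv2.imwrite('pics/'+n,cv2.cvtColor(im,cv2.COLOR_RGB2BGR))
def ray(info,px,z):
    K=np.array(info['camera_matrix']);T=np.array(info['camera_from_world'])
    d=T[:3,:3].T@np.linalg.inv(K)@np.array([px[0],px[1],1.]);o=-T[:3,:3].T@T[:3,3]
    return o+d*(z-o[2])/d[2]
def proj(info,p):
    K=np.array(info['camera_matrix']);T=np.array(info['camera_from_world'])
    c=K@(T[:3,:3]@np.array(p)+T[:3,3]);return c[:2]/c[2]
E
python3 - <<'E'
from h import *
s=bot.get_state();print({k:np.round(v,3).tolist() for k,v in s.items()},bot.hold_point_z)
ims={}
for n in('scene','top'):
    im=get_image(n);save(im,n+'0.png')
    i=camera_info(n);print(n,np.round(i['camera_matrix'],1).tolist(),np.round(i['camera_from_world'],3).tolist())
E
```

```text
{'clock': 0.0, 'joint_pos': [-1.339, 0.616, -0.013, 1.425, 0.008, 1.103, -0.04], 'qd': [-0.0, 0.0, -0.001, -0.003, -0.002, -0.0, 0.0], 'joint_torque': [0.001, -45.893, 0.209, -16.574, -0.061, 0.02, 0.0], 'ee_pos': [0.166, 0.628, 0.195], 'eef_rot': [-0.405, -3.115, 0.004], 'ft_force': [0.363, 0.302, -0.113], 'moment': [-0.08, -0.032, 0.031], 'grip_force': 0.0, 'opening': 0.093} 0.0188
scene [[477.4, 0.0, 280.5], [0.0, 477.4, 213.3], [0.0, 0.0, 1.0]] [[0.838, 0.545, -0.007, -0.481], [0.321, -0.505, -0.801, -0.1], [-0.441, 0.669, -0.598, 1.235], [0.0, 0.0, 0.0, 1.0]]
top [[512.6, 0.0, 272.0], [0.0, 512.6, 208.8], [0.0, 0.0, 1.0]] [[0.163, -0.987, 0.005, -0.085], [-0.965, -0.161, -0.207, 0.59], [0.205, 0.029, -0.978, 1.136], [0.0, 0.0, 0.0, 1.0]]
```

View pics/top0.png

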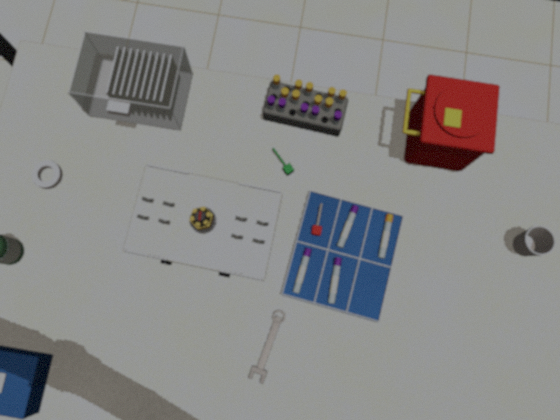

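View pics/scene0.png

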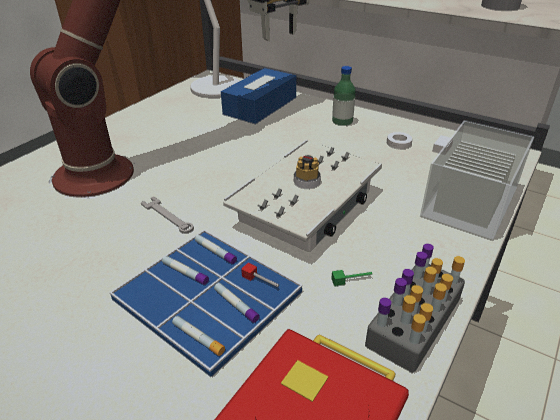

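Top view: the nut is at (202,219). The saddle pairs are at (147,199)/(143,217), (168,204)/(164,222), (241,219)/(237,237) and (263,223)/(258,241). The red-headed pin has its head at (317,230) and tip at (320,205). Purple-capped tubes in the tray have caps at (352,210), (307,253) and (337,262), so there are 3. The gold-capped tube is at (389,217).
Look-alikes: the green pin at (288,169), the rack tubes at about (305,100), and the red case at (460,115). I choose the red cube head in the tray at (317,230) and the nut at (202,219).

```bash
python3 - <<'E'
from h import *
i=camera_info('top')
im=cv2.cvtColor(cv2.imread('pics/top0.png'),cv2.COLOR_BGR2RGB)
for n,p,z in [('nut',(202,217),.13),('pinhead',(317,230),.038),('pintip',(320,205),.027),('s',(147,199),.09),('s',(143,217),.09),('s',(168,204),.09),('s',(164,222),.09),('s',(241,219),.09),('s',(237,237),.09),('s',(263,223),.09),('s',(258,241),.09),('green',(288,169),.01),('cap',(354,208),.024),('end',(342,245),.024),('cap',(308,250),.024),('end',(297,290),.024),('cap',(338,261),.024),('end',(333,302),.024),('g',(389,216),.024),('g',(383,256),.024),('tc',(311,193),.02),('tc',(402,213),.02),('tc',(379,318),.02),('tc',(284,293),.02),('mc',(146,167),.075),('mc',(281,190),.075),('mc',(268,278),.075),('mc',(126,248),.075)]:
    print(n,p,np.round(ray(i,p,z),3))
print(camera_info('wrist')['camera_matrix'],np.round(camera_info('wrist')['camera_from_world'],3))
save(cv2.resize(im[190:310,110:420],None,fx=2.5,fy=2.5,interpolation=cv2.INTER_CUBIC),'c1.png')
s=bot.get_state();print(R.from_rotvec(s['eef_rot']).as_matrix().round(3))
E
```

```text
nut (202, 217) [0.538 0.16  0.13 ]
pinhead (317, 230) [ 0.568 -0.099  0.038]
pintip (320, 205) [ 0.631 -0.098  0.027]
s (147, 199) [0.565 0.298 0.09 ]
s (143, 217) [0.523 0.298 0.09 ]
s (168, 204) [0.562 0.249 0.09 ]
s (164, 222) [0.519 0.249 0.09 ]
s (241, 219) [0.555 0.078 0.09 ]
s (237, 237) [0.513 0.08  0.09 ]
s (263, 223) [0.554 0.027 0.09 ]
s (258, 241) [0.512 0.031 0.09 ]
green (288, 169) [ 0.713 -0.008  0.01 ]
cap (354, 208) [ 0.638 -0.181  0.024]
end (342, 245) [ 0.544 -0.164  0.024]
cap (308, 250) [ 0.519 -0.086  0.024]
end (297, 290) [ 0.422 -0.075  0.024]
cap (338, 261) [ 0.505 -0.16   0.024]
end (333, 302) [ 0.408 -0.162  0.024]
g (389, 216) [ 0.633 -0.267  0.024]
g (383, 256) [ 0.534 -0.264  0.024]
tc (311, 193) [ 0.659 -0.073  0.02 ]
tc (402, 213) [ 0.646 -0.298  0.02 ]
tc (379, 318) [ 0.39  -0.273  0.02 ]
tc (284, 293) [ 0.41  -0.046  0.02 ]
mc (146, 167) [0.643 0.321 0.075]
mc (281, 190) [ 0.641 -0.     0.075]
mc (268, 278) [ 0.435 -0.004  0.075]
mc (126, 248) [0.449 0.325 0.075]
[[337.07800773   0.         278.47035685]
 [  0.         337.07800773 210.42675374]
 [  0.           0.           1.        ]] [[ 0.255  0.967 -0.002 -0.649]
 [ 0.934 -0.246  0.257 -0.031]
 [ 0.248 -0.067 -0.966  0.39 ]
 [ 0.     0.     0.     1.   ]]
[[-0.967  0.256 -0.001]
 [ 0.256  0.967 -0.002]
 [-0.    -0.002 -1.   ]]
```

View pics/c1.png

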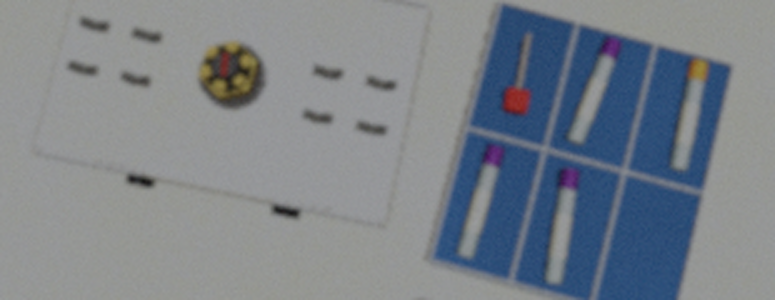

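Crop: it confirms the brass nut with a red stud line at (227,65), the red cube head at (516,100) with its shaft going up, three purple-capped tubes and one gold-capped tube. Next I move over the nut.

Emit:
arm_command(steps=[[[-1,-0.74,-0.2],[0,0,0],1],[[-1,-0.74,-0.2],[0,0,0],1],[[-1,-0.74,-0.2],[0,0,0],1],[[-1,-0.74,-0.2],[0,0,0],1],[[-1,-0.74,-0.2],[0,0,0],1],[[-1,-0.74,-0.2],[0,0,0],1],[[-1,-0.74,-0.2],[0,0,0],1],[[-1,-0.74,-0.2],[0,0,0],1],[[-1,-0.74,-0.2],[0,0,0],1],[[-1,-0.74,-0.2],[0,0,0],1],[[-1,-0.74,-0.2],[0,0,0],1],[[-1,-0.74,-0.2],[0,0,0],1]])

```text
clock: 1.6
ee_pos: [0.3537, 0.3937, 0.2445]
eef_rot: [0.406, 3.115, 0.0]
ft_force: [0.4, 0.3, -0.0]
opening: 0.0933
grip_force: 0.0
```

Emit:
arm_command(steps=[[[-1,-0.74,0],[0,0,0],1],[[-1,-0.74,0],[0,0,0],1],[[-1,-0.74,0],[0,0,0],1],[[-1,-0.74,0],[0,0,0],1],[[-1,-0.74,0],[0,0,0],1],[[-1,-0.74,0],[0,0,0],1],[[-1,-0.74,0],[0,0,0],1],[[-1,-0.74,0],[0,0,0],1],[[-1,-0.74,0],[0,0,0],1],[[-1,-0.74,0],[0,0,0],1],[[-1,-0.74,0],[0,0,0],1],[[-1,-0.74,0],[0,0,0],1]])

```text
clock: 3.1
ee_pos: [0.5398, 0.1606, 0.2443]
eef_rot: [0.406, 3.115, 0.0]
ft_force: [0.2, 0.6, 0.4]
opening: 0.0928
grip_force: 0.0
```

```bash
python3 - <<'E'
from h import *
i=camera_info('wrist');im=get_image('wrist');save(im,'w1.png')
np.savez('w1.npz',K=i['camera_matrix'],T=i['camera_from_world'])
s=bot.get_state();print({k:np.round(v,3).tolist() for k,v in s.items()})
print(R.from_rotvec(s['eef_rot']).as_matrix().round(3))
p=proj(i,(0.54,0.16,.137));print(p)
E
```

```text
{'clock': 3.15, 'joint_pos': [-0.387, 0.436, 0.099, 1.61, -0.042, 1.097, 1.028], 'qd': [-0.021, -0.014, 0.01, 0.025, 0.011, -0.004, -0.074], 'joint_torque': [-6.417, -38.354, -3.525, -15.981, -0.888, 0.327, 0.051], 'ee_pos': [0.542, 0.156, 0.244], 'eef_rot': [0.415, 3.111, -0.005], 'ft_force': [1.657, -2.182, 0.104], 'moment': [-0.189, -0.13, -0.048], 'grip_force': 0.0, 'opening': 0.093}
[[-0.965  0.262  0.003]
 [ 0.262  0.965 -0.003]
 [-0.003 -0.002 -1.   ]]
[277.85905257 202.20716392]
```

View pics/w1.png

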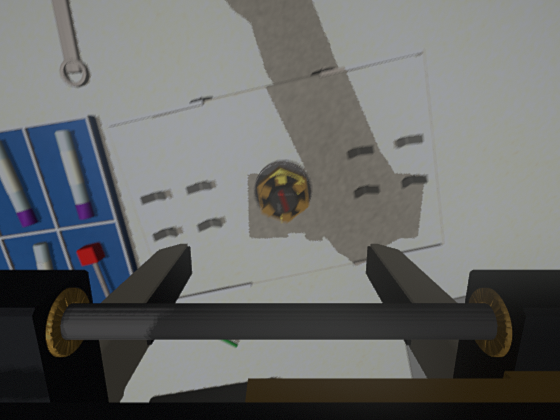

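Wrist view: the nut is at (283,192) with its red stud line, the saddles are at (155,196)–(415,181), and the pin head is at (90,255). I take a settled close crop of the nut to get its angle.

```bash
python3 - <<'E'
from h import *
s=bot.get_state();i=camera_info('wrist');im=get_image('wrist');
np.savez('w2.npz',K=i['camera_matrix'],T=i['camera_from_world'],im=im)
print(np.round(s['qd'],3),np.round(s['ee_pos'],4))
c=cv2.resize(im[150:235,240:325],None,fx=7,fy=7,interpolation=cv2.INTER_CUBIC);save(c,'c2.png')
f=im.astype(int);hsv=cv2.cvtColor(im,cv2.COLOR_RGB2HSV)
sub=np.zeros(im.shape[:2],bool);sub[150:235,240:325]=1
red=sub&((hsv[...,0]<7)|(hsv[...,0]>172))&(hsv[...,1]>120)&(hsv[...,2]>70)
y,x=np.nonzero(red);print('red',len(x),x.mean(),y.mean())
P=np.array([ray(i,(a,b),.137)[:2] for a,b in zip(x,y)]);c0=P.mean(0);u,S,v=np.linalg.svd(P-c0);print(c0,np.degrees(np.arctan2(v[0][1],v[0][0])),S, np.ptp((P-c0)@v[0]))
E
```

```text
[-0.021 -0.014  0.01   0.025  0.011 -0.004 -0.074] [0.5423 0.1561 0.2443]
red 84 288.67857142857144 194.71428571428572
[0.53857905 0.16636989] 4.390218118086012 [0.051024   0.00947289] 0.019184030581390777
```

View pics/c2.png

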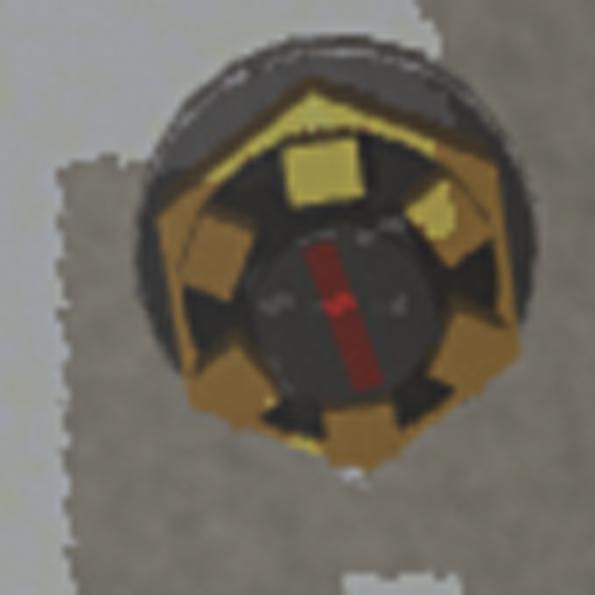

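Crop: the crown merlons are at (322,172), (440,215), (480,350), (362,435), (235,385) and (215,255). The red line runs (320,245)–(370,388). The slots are therefore about 20° off the hole line clockwise, modulo 60. I rotate the hand to a flat pair, leaving room to turn clockwise, and look again once settled.

Emit:
arm_command(steps=[[[0,0,0.2],[0,0,-0.9],1],[[0,0,0.2],[0,0,-0.9],1],[[0,0,0.2],[0,0,-0.9],1],[[0,0,0.2],[0,0,-0.9],1],[[0,0,0.2],[0,0,-0.9],1],[[0,0,0.2],[0,0,-0.9],1],[[0,0,0.2],[0,0,-0.9],1],[[0,0,0.2],[0,0,-0.9],1],[[0,0,0.2],[0,0,-0.9],1],[[0,0,0],[0,0,0],1],[[0,0,0],[0,0,0],1],[[0,0,0],[0,0,0],1]])

```text
clock: 4.7
ee_pos: [0.5394, 0.1624, 0.2083]
eef_rot: [-1.444, 2.789, -0.0]
ft_force: [-0.5, -0.8, -0.6]
opening: 0.0929
grip_force: 0.0
```

```bash
python3 - <<'E'
from h import *
s=bot.get_state();i=camera_info('wrist');im=get_image('wrist');
np.savez('w3.npz',K=i['camera_matrix'],T=i['camera_from_world'],im=im)
M=R.from_rotvec(s['eef_rot']).as_matrix();print(np.round(s['qd'],3),np.round(s['joint_pos'],3),np.round(s['ee_pos'],4),np.degrees(np.arctan2(M[1,1],M[0,1])),s['moment'])
for h,pts in((.131,(.538,.162,.131)),):
    p=proj(i,pts).astype(int);print(p)
x0,y0=p-48;x0=max(x0,0);y0=max(y0,0);print(x0,y0)
save(cv2.resize(im[y0:y0+96,x0:x0+96],None,fx=6,fy=6,interpolation=cv2.INTER_CUBIC),'c3.png')
hsv=cv2.cvtColor(im,cv2.COLOR_RGB2HSV)
sub=np.zeros(im.shape[:2],bool);sub[y0:y0+96,x0:x0+96]=1
red=sub&((hsv[...,0]<7)|(hsv[...,0]>172))&(hsv[...,1]>120)&(hsv[...,2]>70)
y,x=np.nonzero(red)
P=np.array([ray(i,(a,b),.137)[:2] for a,b in zip(x,y)]);c0=P.mean(0);u,S,v=np.linalg.svd(P-c0);print(len(x),x.mean(),y.mean(),c0,np.degrees(np.arctan2(v[0][1],v[0][0])),S, np.ptp((P-c0)@v[0]))
E
```

```text
[ 0.001  0.002  0.    -0.001 -0.     0.     0.004] [-0.192  0.474 -0.212  1.66   0.113  1.02   2.086] [0.5394 0.1624 0.2083] 144.74825655993394 [0.08175749 0.07471492 0.01938732]
[279 209]
231 161
132 283.06060606060606 215.83333333333334 [0.53818088 0.16666818] 4.0376430965153185 [0.06662473 0.01456708] 0.019899136758467297
```

View pics/c3.png

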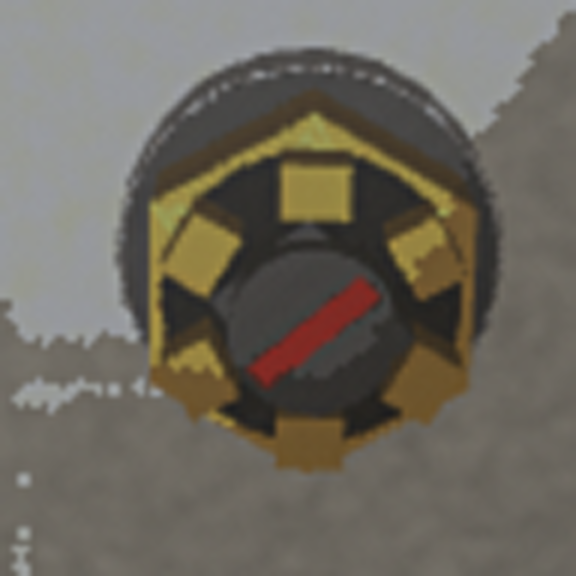

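Crop: the flats face left and right (edges at x=151 and 470), so the fingers line up. The stud centre is at about (315,333) and the merlons are at (317,192), (309,443), (203,253), (428,383), (420,250) and (195,380).

```bash
python3 - <<'E'
from h import *
d=np.load('w3.npz');i=dict(camera_matrix=d['K'],camera_from_world=d['T'])
q=lambda p:(231+(p[0]+.5)/6-.5,161+(p[1]+.5)/6-.5)
W=[ray(i,q(p),.131)[:2] for p in((317,192),(420,250),(428,383),(309,443),(195,380),(203,253))]
W=np.array(W);print(W.mean(0))
for k in range(3):
    v=W[k]-W[k+3];print(np.degrees(np.arctan2(v[1],v[0]))%60,np.hypot(*v))
s=bot.get_state();M=R.from_rotvec(s['eef_rot']).as_matrix()
print(M.T@(np.array([.5384,.1665,.1])-s['ee_pos']))
E
```

```text
[0.53828788 0.1663004 ]
53.19965815505756 0.03563178909526234
55.742852633876254 0.0358124092731535
53.87680620307512 0.035930596041884824
[-0.00277346  0.00325999  0.10827026]
```

Emit:
arm_command(steps=[[[-0.14,0.16,0.9],[0,0,0],1],[[0,0,0.9],[0,0,0],1],[[0,0,0.9],[0,0,0],1],[[0,0,0.9],[0,0,0],1],[[0,0,0.9],[0,0,0],1],[[0,0,0.85],[0,0,0.03],1],[[0,0,0],[0,0,0],1],[[0,0,0],[0,0,0],0],[[0,0,0],[0,0,0],0],[[0,0,0],[0,0,0],0],[[0,0,0],[0,0,0],0],[[0,0,0],[0,0,0],0]], squeeze=60)

```text
clock: 6.25
ee_pos: [0.5385, 0.1662, 0.1012]
eef_rot: [-1.439, 2.792, -0.0]
ft_force: [0.3, -0.1, -1.0]
opening: 0.0477
grip_force: 0.0
```

```bash
cat >st.py <<'E'
from h import *
s=bot.get_state();M=R.from_rotvec(s['eef_rot']).as_matrix()
print(round(s['clock'],2),'ee',np.round(s['ee_pos'],4),'yaw',round(np.degrees(np.arctan2(M[1,1],M[0,1])),2),'tiltz',np.round(M[:,2],3),'f',np.round(s['ft_force'],1),'m',np.round(s['moment'],2),'op',round(s['opening'],4),round(s['grip_force'],1),'q',np.round(s['joint_pos'],2))
E
python3 st.py
```

```text
6.25 ee [0.5385 0.1662 0.1012] yaw 144.53 tiltz [ 0.  0. -1.] f [ 0.3 -0.1 -1. ] m [ 0.06  0.09 -0.04] op 0.0477 0.0 q [-0.22  0.6  -0.19  1.79  0.15  0.77  2.04]
```

Emit:
arm_command(steps=[[[0,0,0],[0,0,0],0],[[0,0,0],[0,0,0],0],[[0,0,0],[0,0,0],0],[[0,0,0],[0,0,0.5],0],[[0,0,0],[0,0,0.8],0],[[0,0,0],[0,0,0.8],0],[[0,0,0],[0,0,0.8],0],[[0,0,0],[0,0,0.8],0],[[0,0,0],[0,0,0.8],0],[[0,0,0],[0,0,0.8],0]])

```text
clock: 7.5
ee_pos: [0.5382, 0.1666, 0.1011]
eef_rot: [0.242, -3.132, -0.0]
ft_force: [-0.4, -0.4, 0.2]
opening: 0.0378
grip_force: 64.9
```

```bash
python3 st.py
```

```text
7.5 ee [0.5382 0.1666 0.1011] yaw 98.83 tiltz [-0.  0. -1.] f [-0.4 -0.4  0.2] m [0.1  0.19 0.2 ] op 0.0378 64.9 q [-0.36  0.59  0.04  1.79 -0.03  0.76  1.42]
```

```bash
python3 - <<'E'
from h import *
im=get_image('wrist');save(cv2.resize(im[130:320,180:390],None,fx=3,fy=3,interpolation=cv2.INTER_CUBIC),'c4.png')
E
```

```text
(no output)
```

View pics/c4.png

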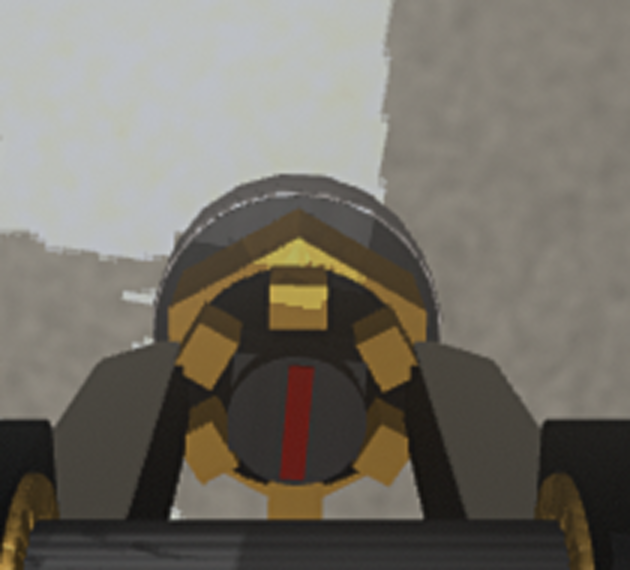

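Crop: the hand holds two facing flats and the nut has turned with it. The merlons are symmetric about the fingers and the red line is now near vertical. I carry on.

Emit:
arm_command(steps=[[[0,0,0],[0,0,0.8],0],[[0,0,0],[0,0,0.8],0],[[0,0,0],[0,0,0.8],0],[[0,0,0],[0,0,0.8],0],[[0,0,0],[0,0,0.8],0],[[0,0,0],[0,0,0.8],0],[[0,0,0],[0,0,0.8],0],[[0,0,0],[0,0,0.8],0],[[0,0,0],[0,0,0.8],0]])

```text
clock: 8.68
ee_pos: [0.5383, 0.1666, 0.1011]
eef_rot: [-1.4, -2.812, 0.0]
ft_force: [-0.2, 0.3, 1.0]
opening: 0.0378
grip_force: 64.9
```

```bash
python3 st.py
```

```text
8.68 ee [0.5383 0.1666 0.1011] yaw 37.04 tiltz [-0.  0. -1.] f [-0.2  0.3  1. ] m [0.04 0.19 0.15] op 0.0378 64.9 q [-0.56  0.61  0.35  1.8  -0.29  0.78  0.58]
```

Emit:
arm_command(steps=[[[0,0,0],[0,0,0.6],0],[[0,0,0],[0,0,0.6],0],[[0,0,0],[0,0,0.6],0]])

```text
clock: 9.05
ee_pos: [0.5383, 0.1666, 0.1011]
eef_rot: [-1.765, -2.599, 0.0]
ft_force: [-1.2, 0.2, 1.5]
opening: 0.0384
grip_force: 64.8
```

```bash
python3 st.py
```

```text
9.05 ee [0.5383 0.1666 0.1011] yaw 21.63 tiltz [-0.  0. -1.] f [-1.2  0.2  1.5] m [-0.02  0.24  0.15] op 0.0384 64.8 q [-0.61  0.63  0.43  1.8  -0.35  0.79  0.38]
```

Emit:
arm_command(steps=[[[0,0,0],[0,0,0.6],0],[[0,0,0],[0,0,0.6],0],[[0,0,0],[0,0,0.6],0]])

```text
clock: 9.43
ee_pos: [0.5383, 0.1666, 0.1011]
eef_rot: [-2.098, -2.337, 0.0]
ft_force: [-1.8, 0.5, 2.4]
opening: 0.0381
grip_force: 64.8
```

```bash
python3 st.py
```

```text
9.43 ee [0.5383 0.1666 0.1011] yaw 6.17 tiltz [-0.  0. -1.] f [-1.8  0.5  2.4] m [-0.01  0.22  0.16] op 0.0381 64.8 q [-0.66  0.64  0.51  1.8  -0.42  0.81  0.17]
```

Emit:
arm_command(steps=[[[0,0,0],[0,0,0.6],0],[[0,0,0],[0,0,0.6],0],[[0,0,0],[0,0,0.6],0]])

```text
clock: 9.8
ee_pos: [0.5383, 0.1666, 0.1011]
eef_rot: [-2.394, -2.034, 0.0]
ft_force: [-0.8, 0.6, 1.8]
opening: 0.0385
grip_force: 64.8
```

```bash
python3 st.py
```

```text
9.8 ee [0.5383 0.1666 0.1011] yaw -9.3 tiltz [-0.  0. -1.] f [-0.8  0.6  1.8] m [-0.01  0.24  0.14] op 0.0385 64.8 q [-0.7   0.66  0.59  1.8  -0.48  0.83 -0.04]
```

Emit:
arm_command(steps=[[[0,0,0],[0,0,0.6],0],[[0,0,0],[0,0,0.6],0],[[0,0,0],[0,0,0.6],0]])

```text
clock: 10.18
ee_pos: [0.5384, 0.1666, 0.1011]
eef_rot: [-2.646, -1.693, 0.0]
ft_force: [-0.5, 0.3, 1.1]
opening: 0.0381
grip_force: 64.4
```

```bash
python3 st.py
```

```text
10.18 ee [0.5384 0.1666 0.1011] yaw -24.77 tiltz [-0.  0. -1.] f [-0.5  0.3  1.1] m [0.02 0.27 0.26] op 0.0381 64.4 q [-0.75  0.68  0.66  1.8  -0.54  0.85 -0.25]
```

Emit:
arm_command(steps=[[[0,0,0],[0,0,0.6],0],[[0,0,0],[0,0,0.6],0]])

```text
clock: 10.42
ee_pos: [0.5384, 0.1666, 0.1011]
eef_rot: [2.786, 1.451, -0.001]
ft_force: [-1.6, -0.7, 1.5]
opening: 0.0379
grip_force: 65.9
```

```bash
python3 st.py
```

```text
10.43 ee [0.5384 0.1666 0.1011] yaw -34.98 tiltz [-0. -0. -1.] f [-1.6 -0.7  1.5] m [-0.09  0.29  0.41] op 0.0379 65.9 q [-0.77  0.69  0.71  1.8  -0.58  0.87 -0.39]
```

Emit:
arm_command(steps=[[[0,0,0],[0,0,0.6],0],[[0,0,0],[0,0,0.6],0],[[0,0,0],[0,0,0.6],0],[[0,0,0],[0,0,0.6],0],[[0,0,0],[0,0,0],0],[[0,0,0],[0,0,0],0]])

```text
clock: 11.18
ee_pos: [0.5384, 0.1665, 0.1011]
eef_rot: [-3.001, -0.929, 0.0]
ft_force: [-0.7, 0.4, 1.9]
opening: 0.038
grip_force: 65.1
```

```bash
python3 st.py; python3 - <<'E'
from h import *
i=camera_info('wrist');im=get_image('wrist');np.savez('w5.npz',K=i['camera_matrix'],T=i['camera_from_world'],im=im)
save(cv2.resize(im[200:310,220:340],None,fx=5,fy=5,interpolation=cv2.INTER_CUBIC),'c5.png')
E
```

```text
11.18 ee [0.5384 0.1665 0.1011] yaw -55.58 tiltz [-0.  0. -1.] f [-0.7  0.4  1.9] m [0.05 0.31 0.25] op 0.038 65.1 q [-0.82  0.72  0.81  1.81 -0.66  0.91 -0.68]
```

View pics/c5.png

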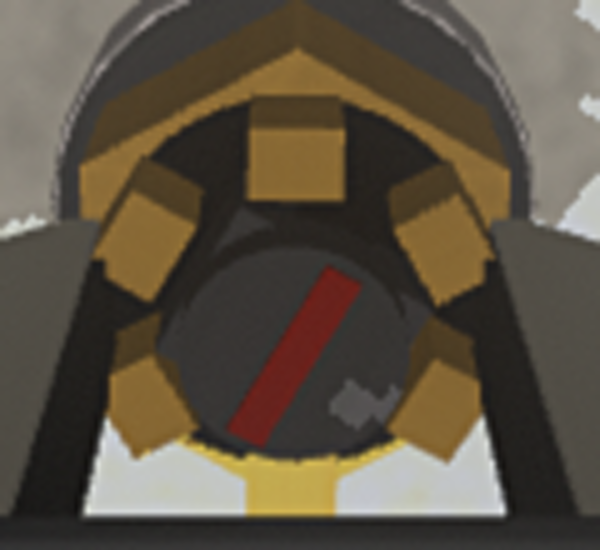

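Crop: the red line runs (247,435)–(343,275), right through the slots between neighbouring merlons, so a slot is in line. I let go, rise and check from above.

Emit:
arm_command(steps=[[[0,0,0],[0,0,0],1],[[0,0,0],[0,0,0],1],[[0,0,0],[0,0,0],1],[[0,0,0],[0,0,0],1],[[0,0,-1],[0,0,0],1],[[0,0,-1],[0,0,0],1],[[0,0,-1],[0,0,0],1],[[0,0,-1],[0,0,0],1],[[0,0,-1],[0,0,0],1],[[0,0,0],[0,0,0],1],[[0,0,0],[0,0,0],1]])

```text
clock: 12.6
ee_pos: [0.5378, 0.1664, 0.2002]
eef_rot: [-3.002, -0.926, 0.002]
ft_force: [-0.3, -0.2, -0.6]
opening: 0.0932
grip_force: 0.0
```

```bash
python3 st.py; python3 - <<'E'
from h import *
i=camera_info('wrist');im=get_image('wrist');np.savez('w6.npz',K=i['camera_matrix'],T=i['camera_from_world'],im=im)
c=proj(i,(.5384,.1665,.134)).astype(int);x0,y0=c-50
save(cv2.resize(im[y0:y0+100,x0:x0+100],None,fx=6,fy=6,interpolation=cv2.INTER_CUBIC),'c6.png');print(x0,y0)
hsv=cv2.cvtColor(im,cv2.COLOR_RGB2HSV)
sub=np.zeros(im.shape[:2],bool);sub[y0:y0+100,x0:x0+100]=1
red=sub&((hsv[...,0]<7)|(hsv[...,0]>172))&(hsv[...,1]>120)&(hsv[...,2]>60)
y,x=np.nonzero(red)
P=np.array([ray(i,(a,b),.137)[:2] for a,b in zip(x,y)]);c0=P.mean(0);u,S,v=np.linalg.svd(P-c0);print(len(x),c0,np.degrees(np.arctan2(v[0][1],v[0][0])))
E
```

```text
12.6 ee [0.5378 0.1664 0.2002] yaw -55.72 tiltz [-0.001 -0.    -1.   ] f [-0.3 -0.2 -0.6] m [-0.06  0.14 -0.03] op 0.0932 0.0 q [-0.88  0.62  0.91  1.69 -0.54  1.11 -0.78]
228 163
124 [0.53793269 0.16623795] -175.29016849329037
```

View pics/c6.png

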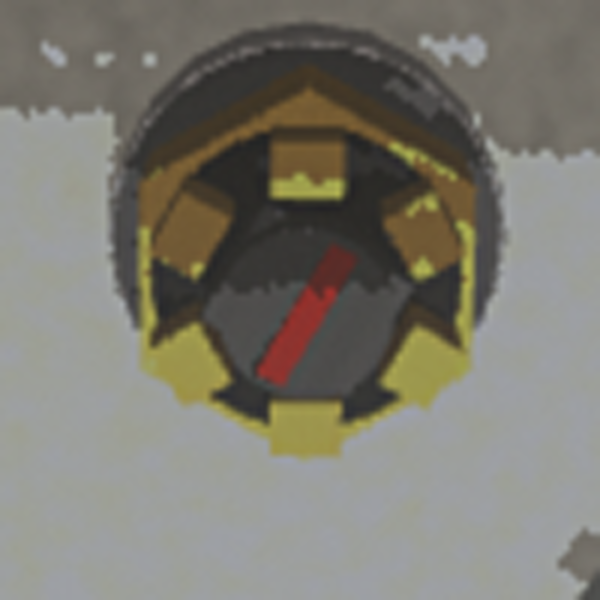

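Crop: the merlons at (308,165) and (307,428) are exactly in line with the hand, and the red line runs (270,380)–(345,255) through the slots. The nut is aligned to within about 0.5°. Next I go over the pin.

Emit:
arm_command(steps=[[[0,0,0],[0,0,1],1],[[0,0,0],[0,0,1],1],[[0,0,0],[0,0,1],1],[[0,0,0],[0,0,1],1],[[0.1,1,0],[0,0,0],1],[[0.1,1,0],[0,0,0],1],[[0.1,1,0],[0,0,0],1],[[0.1,1,0],[0,0,0],1],[[0.1,1,0],[0,0,0],1],[[0.1,1,0],[0,0,0],1],[[0.1,1,0],[0,0,0],1],[[0.1,1,0],[0,0,0],1]])

```text
clock: 14.15
ee_pos: [0.5542, 0.0047, 0.2011]
eef_rot: [3.142, -0.003, 0.0]
ft_force: [0.1, -0.4, -0.4]
opening: 0.093
grip_force: 0.0
```

Emit:
arm_command(steps=[[[0.1,1,0.5],[0,0,0],1],[[0.1,1,0.5],[0,0,0],1],[[0.1,1,0.5],[0,0,0],1],[[0.1,1,0.5],[0,0,0],1],[[0.1,1,0.5],[0,0,0],1],[[0,0.3,0.5],[0,0,0],1],[[0,0,0],[0,0,0],1],[[0,0,0],[0,0,0],1],[[0,0,0],[0,0,0],1]])

```text
clock: 15.28
ee_pos: [0.5644, -0.0989, 0.1414]
eef_rot: [-3.141, 0.0, -0.001]
ft_force: [-0.7, -0.3, 0.3]
opening: 0.0929
grip_force: 0.0
```

```bash
python3 st.py; cat > pinm.py <<'E'
from h import *
def pinm(i,im,zh,box=None):
    hsv=cv2.cvtColor(im,cv2.COLOR_RGB2HSV)
    red=(((hsv[...,0]<7)|(hsv[...,0]>172))&(hsv[...,1]>110)&(hsv[...,2]>60)).astype(np.uint8)
    n,l,st,c=cv2.connectedComponentsWithStats(red)
    for k in range(1,n):
        if st[k][4]>40: print('red',st[k],c[k].round(1),ray(i,c[k],zh)[:2].round(4))
    return l,st
E
python3 - <<'E'
from pinm import *
i=camera_info('wrist');im=get_image('wrist');np.savez('w7.npz',K=i['camera_matrix'],T=i['camera_from_world'],im=im)
pinm(i,im,.038);save(im,'w7.png')
E
```

```text
15.28 ee [ 0.5644 -0.0989  0.1414] yaw -90.0 tiltz [ 0.001  0.    -1.   ] f [-0.7 -0.3  0.3] m [ 0.04  0.11 -0.  ] op 0.0929 0.0 q [-0.42  0.73  0.96  1.74 -0.69  1.04 -0.78]
red [264 184  24  27 588] [275.3 198. ] [ 0.5693 -0.0962]
```

View pics/w7.png

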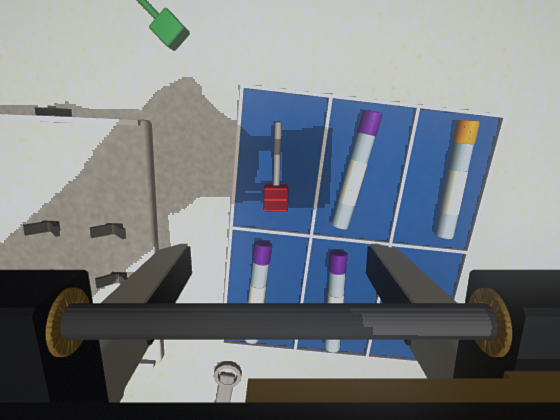

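Wrist view: the red head is at (276,198) and its shaft runs up to the tip at (277,124), alone in its compartment. The green look-alike is at (168,28). Purple caps show at (370,122), (262,252) and (338,262), gold at (467,131).

```bash
python3 - <<'E'
from h import *
d=np.load('w7.npz');i=dict(camera_matrix=d['K'],camera_from_world=d['T']);im=d['im'];hsv=cv2.cvtColor(im,cv2.COLOR_RGB2HSV)
m=np.zeros(im.shape[:2],np.uint8);m[115:183,262:292]=1
sh=(m>0)&(hsv[...,1]<90)
y,x=np.nonzero(sh);print(len(x),x.min(),x.max(),y.min(),y.max())
for r in (128,140,150,160,170,180):
    xs=x[y==r];print(r,xs.min() if len(xs) else None,xs.max() if len(xs) else None)
P=np.array([ray(i,(a,b),.028)[:2] for a,b in zip(x,y)]);c0=P.mean(0);u,S,v=np.linalg.svd(P-c0);v=v[0]*np.sign(v[0][0]);t=(P-c0)@v
print(c0,np.degrees(np.arctan2(v[1],v[0])),'tip',c0+v*t.max(),'head',c0+v*(t.max()-.067))
for p in((264,198),(287,198)):print(ray(i,p,.038))
for p in((276,211),(276,198),(276,184)):print(ray(i,p,.038)[:2],ray(i,p,.027)[:2])
E
```

```text
415 273 280 122 182
128 274 280
140 274 280
150 274 280
160 274 279
170 273 279
180 273 279
[ 0.60880129 -0.0973204 ] -1.471616767410073 tip [ 0.63478561 -0.09798795] head [ 0.56780771 -0.09626727]
[ 0.56936516 -0.08614547  0.038     ]
[ 0.56937611 -0.10660391  0.038     ]
[ 0.55739969 -0.09680118] [ 0.55445248 -0.09670893]
[ 0.56937087 -0.09681975] [ 0.56687373 -0.0967282 ]
[ 0.58199374 -0.09683933] [ 0.57997117 -0.09674851]
```

Emit:
arm_command(steps=[[[0.18,-0.12,0],[0,0,0.17],0.43],[[0,0,0.87],[0,0,0],0.43],[[0,0,0.87],[0,0,0],0.43],[[0,0,0.87],[0,0,0],0.43],[[0,0,0.87],[0,0,0],0.43],[[0,0,0.87],[0,0,0],0.43],[[0,0,0.87],[0,0,0],0.43],[[0,0,0.87],[0,0,0],0.43],[[0,0,0],[0,0,0],0.43],[[0,0,0],[0,0,0],0.43]], squeeze=30)

```text
clock: 16.58
ee_pos: [0.568, -0.0978, 0.0196]
eef_rot: [3.141, -0.043, 0.001]
ft_force: [0.7, 0.5, 0.3]
opening: 0.04
grip_force: 0.0
```

Emit:
arm_command(steps=[[[0,0,0],[0,0,0],0],[[0,0,0],[0,0,0],0],[[0,0,0],[0,0,0],0],[[0,0,0],[0,0,0],0],[[0,0,0],[0,0,0],0],[[0,0,0],[0,0,0],0]])

```text
clock: 17.32
ee_pos: [0.5676, -0.0974, 0.0192]
eef_rot: [3.141, -0.043, -0.0]
ft_force: [-0.2, -0.1, 0.7]
opening: 0.0007
grip_force: 0.0
```

```bash
python3 st.py
```

```text
17.32 ee [ 0.5676 -0.0974  0.0192] yaw -91.55 tiltz [-0. -0. -1.] f [-0.2 -0.1  0.7] m [0.06 0.16 0.03] op 0.0007 0.0 q [-0.34  0.88  0.82  1.83 -0.87  0.83 -0.67]
```

```bash
python3 - <<'E'
from pinm import *
i=camera_info('wrist');im=get_image('wrist');np.savez('w8.npz',K=i['camera_matrix'],T=i['camera_from_world'],im=im)
pinm(i,im,.038);save(im[:, :],'w8.png');print(proj(i,bot.get_state()['ee_pos']))
E
```

```text
red [257 227  40  47 678] [276.1 238.5] [ 0.5781 -0.0966]
[278.19812001 244.51644475]
```

View pics/w8.png

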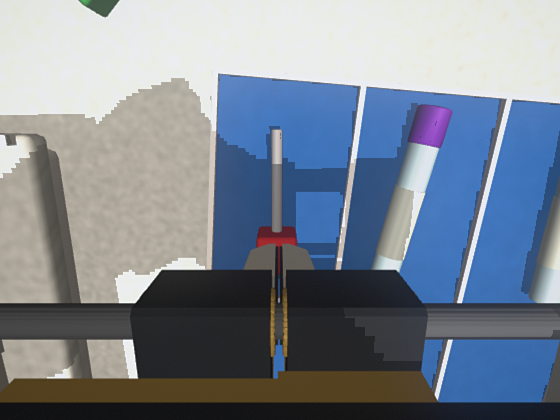

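```bash
python3 - <<'E'
from h import *
d=np.load('w8.npz');i=dict(camera_matrix=d['K'],camera_from_world=d['T']);im=d['im']
for z in(.016,.022,.027,.038): print(z,'front227',ray(i,(277,227.5),z)[:2],'246',ray(i,(277,246),z)[:2],'tip129',ray(i,(277,129),z)[:2])
hsv=cv2.cvtColor(im,cv2.COLOR_RGB2HSV)
for r in range(222,256,2): print(r,im[r,262],im[r,290])
d=np.load('w7.npz');i=dict(camera_matrix=d['K'],camera_from_world=d['T'])
print(ray(i,(277,122.5),.027),ray(i,(276,211.5),.038))
E
```

```text
0.016 front227 [ 0.57722365 -0.09693062] 246 [ 0.56542936 -0.09660167] tip129 [ 0.63455595 -0.09852965]
0.022 front227 [ 0.57915328 -0.09701316] 246 [ 0.56772679 -0.09669447] tip129 [ 0.63469767 -0.09856233]
0.027 front227 [ 0.58076129 -0.09708195] 246 [ 0.56964131 -0.09677181] tip129 [ 0.63481577 -0.09858956]
0.038 front227 [ 0.58429893 -0.09723328] 246 [ 0.57385326 -0.09694194] tip129 [ 0.63507558 -0.09864947]
222 [ 46  75 120] [ 44  75 120]
224 [ 43  76 121] [ 42  76 121]
226 [69 51 75] [67 51 76]
228 [90 33 41] [89 32 45]
230 [89 31 40] [89 36 48]
232 [91 34 42] [89 33 46]
234 [92 34 42] [91 35 47]
236 [91 33 41] [92 34 46]
238 [142  37  44] [141  38  47]
240 [156  42  45] [153  39  47]
242 [163  43  46] [160  39  46]
244 [164  40  44] [115  82  79]
246 [103  96  89] [98 96 92]
248 [99 96 90] [99 95 89]
250 [99 95 88] [99 95 90]
252 [100  95  89] [99 95 90]
254 [99 95 88] [99 95 89]
[ 0.63429995 -0.09770427  0.027     ] [ 0.55693435 -0.09680046  0.038     ]
```

Wrist view: the shut fingers start at row 246 and cover the head (front face at rows 227–245), and the pin has not moved. So the real fingertips are above the head top, about 19 mm higher than the nominal TCP. I open and check this from the finger spacing.

Emit:
arm_command(steps=[[[0,0,0],[0,0,0],0.43],[[0,0,0],[0,0,0],0.43],[[0,0,0],[0,0,0],0.43],[[0,0,0],[0,0,0],0.43]])

```text
clock: 17.88
ee_pos: [0.5676, -0.0974, 0.0193]
eef_rot: [3.141, -0.043, -0.0]
ft_force: [0.1, 0.5, -0.4]
opening: 0.0355
grip_force: 0.0
```

```bash
python3 - <<'E'
from pinm import *
i=camera_info('wrist');im=get_image('wrist');np.savez('w9.npz',K=i['camera_matrix'],T=i['camera_from_world'],im=im)
s=bot.get_state();p=s['ee_pos'];o=s['opening'];M=R.from_rotvec(s['eef_rot']).as_matrix();print(p,o)
gray=(np.ptp(im.astype(int),axis=2)<22)&(im.max(2)>60)&(im.max(2)<135)
for r in range(232,268,3):
    xs=np.nonzero(gray[r,190:366])[0]+190
    runs=np.split(xs,np.nonzero(np.diff(xs)>1)[0]+1);print(r,[(int(q[0]),int(q[-1])) for q in runs if len(q)>3])
for dz in(0,-.01,-.019,-.025):
  print(dz,[proj(i,p+M@np.array([dx,dy,dz])).round(0).tolist() for dx in(-.0075,.0075) for dy in(-o/2,o/2)])
E
```

```text
[ 0.56761146 -0.09738673  0.01926582] 0.038312398200572216
232 []
235 []
238 []
241 []
244 [(234, 241), (316, 323)]
247 [(224, 242), (316, 333)]
250 [(216, 241), (316, 341)]
253 [(214, 240), (317, 343)]
256 [(212, 239), (318, 345)]
259 [(210, 238), (319, 347)]
262 [(208, 237), (320, 349)]
265 [(206, 236), (321, 351)]
0 [[246.0, 256.0], [310.0, 256.0], [246.0, 233.0], [311.0, 233.0]]
-0.01 [[245.0, 263.0], [312.0, 263.0], [244.0, 238.0], [312.0, 238.0]]
-0.019 [[243.0, 270.0], [313.0, 270.0], [242.0, 244.0], [314.0, 244.0]]
-0.025 [[242.0, 275.0], [314.0, 275.0], [241.0, 248.0], [315.0, 248.0]]
```

The measured finger inner edges (241.5 and 316 at row 244) match tips about 20 mm short of the nominal TCP. I go down the missing 19 mm while watching the force.

Emit:
arm_command(steps=[[[0,0,0.25],[0,0,0],0.43],[[0,0,0.25],[0,0,0],0.43],[[0,0,0.25],[0,0,0],0.43],[[0,0,0],[0,0,0],0.43]])

```text
clock: 18.42
ee_pos: [0.5672, -0.0972, 0.0036]
eef_rot: [-3.141, 0.043, 0.002]
ft_force: [0.1, -0.6, 0.2]
opening: 0.0398
grip_force: 0.0
```

Emit:
arm_command(steps=[[[0,0,0.15],[0,0,0],0.43],[[0,0,0],[0,0,0],0.43]])

```text
clock: 18.68
ee_pos: [0.5675, -0.0974, 0.0011]
eef_rot: [-3.141, 0.043, 0.0]
ft_force: [-0.1, 0.1, 0.0]
opening: 0.0398
grip_force: 0.0
```

Emit:
arm_command(steps=[[[0,0,0],[0,0,0],0],[[0,0,0],[0,0,0],0],[[0,0,0],[0,0,0],0],[[0,0,0],[0,0,0],0],[[0,0,0],[0,0,0],0]])

```text
clock: 19.3
ee_pos: [0.5677, -0.0974, 0.0014]
eef_rot: [-3.141, 0.043, -0.0]
ft_force: [0.3, 0.6, 0.5]
opening: 0.0217
grip_force: 30.0
```

```bash
python3 st.py; python3 - <<'E'
from pinm import *
i=camera_info('wrist');im=get_image('wrist');np.savez('w10.npz',K=i['camera_matrix'],T=i['camera_from_world'],im=im)
pinm(i,im,.038)
E
```

```text
19.3 ee [ 0.5677 -0.0974  0.0014] yaw -91.55 tiltz [ 0.  0. -1.] f [0.3 0.6 0.5] m [0.03 0.2  0.  ] op 0.0217 30.0 q [-0.33  0.91  0.8   1.84 -0.9   0.8  -0.65]
red [ 256  237   45   53 2196] [278.4 264.1] [ 0.5714 -0.0976]
```

Gripped: 21.7 mm opening at 30 N. I lift and carry the pin to the −x side of the nut, in line with the hole.

Emit:
arm_command(steps=[[[0,0,-0.5],[0,0,0],0],[[0,0,-1],[0,0,0],0],[[0,0,-1],[0,0,0],0],[[0,0,-1],[0,0,0],0],[[0,0,-1],[0,0,0],0],[[0,0,-1],[0,0,-0.23],0],[[0,0,-1],[0,0,-0.23],0],[[0,0,-1],[0,0,-0.23],0],[[-0.36,-0.9,0],[0,0,0],0],[[-0.36,-0.9,0],[0,0,0],0],[[-0.36,-0.9,0],[0,0,0],0],[[-0.36,-0.9,0],[0,0,0],0]])

```text
clock: 20.85
ee_pos: [0.5331, -0.0273, 0.1519]
eef_rot: [-3.139, -0.122, -0.0]
ft_force: [0.5, -0.5, -0.5]
opening: 0.0213
grip_force: 30.0
```

Emit:
arm_command(steps=[[[-0.4,-0.96,0],[0,0,0],0],[[-0.4,-0.96,0],[0,0,0],0],[[-0.4,-0.96,0],[0,0,0],0],[[-0.4,-0.96,0],[0,0,0],0],[[-0.4,-0.96,0],[0,0,0],0],[[-0.4,-0.96,0],[0,0,0],0],[[-0.4,-0.96,0],[0,0,0],0],[[-0.4,-0.96,0],[0,0,0],0],[[-0.4,-0.96,0],[0,0,0],0],[[-0.4,-0.96,0],[0,0,0],0],[[0,0,0],[0,0,0],0],[[0,0,0],[0,0,0],0]])

```text
clock: 22.35
ee_pos: [0.4395, 0.1567, 0.1518]
eef_rot: [3.139, 0.119, 0.002]
ft_force: [-0.4, -0.3, 0.3]
opening: 0.0215
grip_force: 30.0
```

```bash
python3 st.py; python3 - <<'E'
from pinm import *
i=camera_info('wrist');im=get_image('wrist');np.savez('w11.npz',K=i['camera_matrix'],T=i['camera_from_world'],im=im)
pinm(i,im,.137);save(im,'w11.png')
E
```

```text
22.35 ee [0.4395 0.1567 0.1518] yaw -85.65 tiltz [ 0.001 -0.    -1.   ] f [-0.4 -0.3  0.3] m [ 0.01  0.14 -0.02] op 0.0215 30.0 q [-1.08  0.6   1.07  2.01 -0.67  0.93 -1.15]
red [271  50   8  39 302] [274.4  69.4] [0.5385 0.1664]
red [ 257  238   44   52 2083] [278.5 264.6] [0.4201 0.155 ]
```

View pics/w11.png

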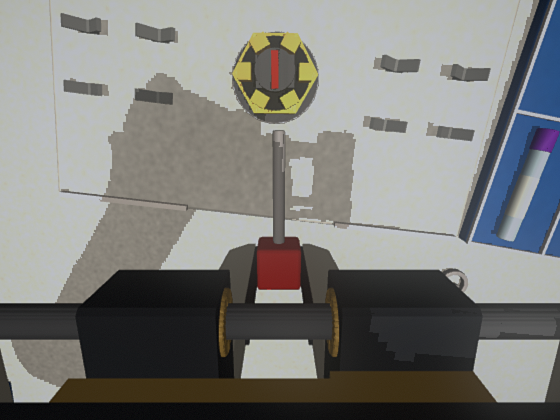

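Wrist view: the pin is held straight, with its head at (279,265) and tip at (279,131). Ahead is the nut with the red line at (274,69), in line with the facing slot. I measure the pin's axis against the hole line.

```bash
cat > ax.py <<'E'
from h import *
def axis(f,dz=.0256,ee=None,rows=(134,232),cols=(268,290)):
    d=np.load(f);i=dict(camera_matrix=d['K'],camera_from_world=d['T']);im=d['im'].astype(float)
    g=cv2.GaussianBlur(im.mean(2),(1,1),0)
    C=[]
    for r in range(*rows,3):
        row=im[r,cols[0]:cols[1]];bg=np.median(np.r_[row[:4],row[-4:]],axis=0)
        w=np.abs(row-bg).sum(1);w=np.where(w>40,w>0,0);x=np.nonzero(w)[0]
        if 4<len(x)<18: C.append((cols[0]+x.mean(),r,len(x)))
    C=np.array(C);k=np.polyfit(C[:,1],C[:,0],1);res=C[:,0]-np.polyval(k,C[:,1]);ok=abs(res)<1;k=np.polyfit(C[ok,1],C[ok,0],1)
    print(len(C),ok.sum(),C[:3].round(1).tolist(),C[-3:].round(1).tolist(),'rms',res[ok].std())
    zs=ee[2]+dz
    a,b=[ray(i,(np.polyval(k,r),r),zs) for r in rows]
    v=(a-b)[:2];az=np.arctan2(v[1],v[0]);return a,b,az
E
python3 - <<'E'
from ax import *
s=bot.get_state();ee=s['ee_pos'];a,b,az=axis('w11.npz',ee=ee)
print('near tip',a,'near head',b,np.degrees(az))
h=np.array([.5383,.1664]);ha=np.radians(4.5)
n=np.array([-np.sin(ha),np.cos(ha)]);print('lateral tip',(a[:2]-h)@n,'head',(b[:2]-h)@n,'tcp',(ee[:2]-h)@n,'along',(ee[:2]-h)@[np.cos(ha),np.sin(ha)])
d=np.load('w11.npz');i=dict(camera_matrix=d['K'],camera_from_world=d['T']);im=d['im']
hsv=cv2.cvtColor(im,cv2.COLOR_RGB2HSV);m=np.zeros(im.shape[:2],bool);m[50:90,260:290]=1
y,x=np.nonzero(m&((hsv[...,0]<7)|(hsv[...,0]>172))&(hsv[...,1]>120)&(hsv[...,2]>60))
P=np.array([ray(i,(p,q),.137)[:2] for p,q in zip(x,y)]);c=P.mean(0);v=np.linalg.svd(P-c)[2][0];print(c,np.degrees(np.arctan(v[1]/v[0])))
# pin height check: apparent tip distance from head should be .067
for z in(.165,.172,.177,.183): print(z,[ray(i,(279,r),z)[0].round(4) for r in(130.5,)],ray(i,(279,238),z-.011)[0])
E
```

```text
32 30 [[277.9, 134.0, 16.0], [279.6, 137.0, 12.0], [278.7, 140.0, 11.0]] [[278.5, 224.0, 12.0], [278.5, 227.0, 12.0], [278.5, 230.0, 12.0]] rms 0.26348480487212395
near tip [0.50467527 0.16168969 0.17730304] near head [0.45594744 0.15779264 0.17730304] 4.572544507884171
lateral tip -0.00205762633355154 head -0.0021195195802006755 tcp -0.0021252171831771093 along -0.09916992471170577
[0.53839651 0.16641235] 4.998117995520186
0.165 [np.float64(0.506)] 0.44448487629522604
0.172 [np.float64(0.5062)] 0.44696329243793564
0.177 [np.float64(0.5063)] 0.4487335896827282
0.183 [np.float64(0.5065)] 0.4508579463764793
```

Emit:
arm_command(steps=[[[0,-0.1,0.6],[0,0,0],0],[[0,0,0.7],[0,0,0],0],[[0,0,0.7],[0,0,0],0],[[0,0,0.67],[0,0,0],0],[[0,0,0],[0,0,0],0],[[0,0,0],[0,0,0],0]])

```text
clock: 23.15
ee_pos: [0.4391, 0.1594, 0.098]
eef_rot: [3.139, 0.119, 0.001]
ft_force: [0.5, 0.1, 0.0]
opening: 0.0218
grip_force: 30.0
```

```bash
python3 st.py; python3 - <<'E'
from h import *
i=camera_info('wrist');im=get_image('wrist');np.savez('w12.npz',K=i['camera_matrix'],T=i['camera_from_world'],im=im)
save(im,'w12.png')
E
python3 - <<'E'
from ax import *
s=bot.get_state();ee=s['ee_pos'];a,b,az=axis('w12.npz',ee=ee)
d=np.load('w12.npz');i=dict(camera_matrix=d['K'],camera_from_world=d['T']);im=d['im']
hsv=cv2.cvtColor(im,cv2.COLOR_RGB2HSV);m=np.zeros(im.shape[:2],bool);m[0:110,240:310]=1
y,x=np.nonzero(m&((hsv[...,0]<7)|(hsv[...,0]>172))&(hsv[...,1]>120)&(hsv[...,2]>60))
P=np.array([ray(i,(p,q),.137)[:2] for p,q in zip(x,y)]);c=P.mean(0);v=np.linalg.svd(P-c)[2][0];ha=np.arctan(v[1]/v[0]);print(len(x),c,np.degrees(ha),x.mean(),y.mean())
n=np.array([-np.sin(ha),np.cos(ha)]);print(np.degrees(az),'lateral tip',(a[:2]-c)@n,'head',(b[:2]-c)@n)
E
```

```text
23.15 ee [0.4391 0.1594 0.098 ] yaw -85.64 tiltz [ 0. -0. -1.] f [0.5 0.1 0. ] m [-0.03  0.19  0.03] op 0.0218 30.0 q [-1.01  0.67  0.98  2.07 -0.78  0.82 -1.06]
33 33 [[276.8, 134.0, 17.0], [277.2, 137.0, 16.0], [277.2, 140.0, 16.0]] [[278.5, 224.0, 12.0], [278.5, 227.0, 12.0], [278.5, 230.0, 12.0]] rms 0.3214664822100141
540 [0.538759   0.16637826] 4.428890614255103 279.5 48.5
5.028528667050063 lateral tip 0.0008956420704951912 head 0.00038478994061944054
```

Emit:
arm_command(steps=[[[0.4,0.02,0],[0,0,0],0],[[0.4,0,0],[0,0,0],0],[[0.4,0,0],[0,0,0],0],[[0.4,0,0],[0,0,0],0],[[0,0,0],[0,0,0],0]])

```text
clock: 23.82
ee_pos: [0.4716, 0.1615, 0.0978]
eef_rot: [3.139, 0.12, 0.001]
ft_force: [-0.8, -0.6, -0.6]
opening: 0.0218
grip_force: 30.0
```

Emit:
arm_command(steps=[[[0.4,0,0],[0,0,0],0],[[0.4,0,0],[0,0,0],0],[[0.4,0,0],[0,0,0],0],[[0,0,0],[0,0,0],0]])

```text
clock: 24.32
ee_pos: [0.4957, 0.1633, 0.0979]
eef_rot: [3.139, 0.12, 0.002]
ft_force: [0.5, 0.2, -0.1]
opening: 0.0214
grip_force: 30.0
```

```bash
python3 st.py
```

```text
24.32 ee [0.4957 0.1633 0.0979] yaw -85.63 tiltz [ 0.001 -0.    -1.   ] f [ 0.5  0.2 -0.1] m [ 0.01  0.11 -0.04] op 0.0214 30.0 q [-0.94  0.73  0.96  1.93 -0.77  0.9  -1.08]
```

Emit:
arm_command(steps=[[[0.2,0,0],[0,0,0],0],[[0.2,0,0],[0,0,0],0],[[0.06,0,0],[0,0,0],0],[[0,0,0],[0,0,0],0],[[0,0,0],[0,0,0],0]])

```text
clock: 24.95
ee_pos: [0.504, 0.1641, 0.0979]
eef_rot: [3.139, 0.12, 0.0]
ft_force: [0.1, -0.4, -0.7]
opening: 0.022
grip_force: 30.0
```

```bash
python3 st.py; python3 - <<'E'
from pinm import *
i=camera_info('wrist');im=get_image('wrist');np.savez('w13.npz',K=i['camera_matrix'],T=i['camera_from_world'],im=im)
pinm(i,im,.137)
E
```

```text
24.95 ee [0.504  0.1641 0.0979] yaw -85.63 tiltz [ 0. -0. -1.] f [ 0.1 -0.4 -0.7] m [-0.09  0.12  0.01] op 0.022 30.0 q [-0.93  0.74  0.96  1.9  -0.77  0.91 -1.08]
red [275 183   9  43 387] [279. 204.] [0.5384 0.1663]
red [ 257  239   44   50 2042] [278.4 265.1] [0.5082 0.1642]
```

Emit:
arm_command(steps=[[[0.06,0,0],[0,0,0],0],[[0.06,0,0],[0,0,0],0],[[0,0,0],[0,0,0],0]])

```text
clock: 25.38
ee_pos: [0.5043, 0.1642, 0.0975]
eef_rot: [-3.139, -0.12, 0.007]
ft_force: [-4.9, -0.7, 3.4]
opening: 0.0217
grip_force: 30.0
```

```bash
python3 st.py
```

```text
25.38 ee [0.5043 0.1642 0.0975] yaw -85.64 tiltz [-0.004  0.    -1.   ] f [-4.9 -0.7  3.4] m [-0.16  1.33 -0.14] op 0.0217 30.0 q [-0.92  0.75  0.95  1.9  -0.77  0.92 -1.08]
```

Contact at 5 N with the head 34 mm from the hole centre, so the pin is home. I release and rise.

Emit:
arm_command(steps=[[[0,0,0],[0,0,0],0.4],[[0,0,0],[0,0,0],0.43],[[0,0,0],[0,0,0],0.45],[[0,0,0],[0,0,0],0.45],[[0,0,-0.5],[0,0,0],0.45],[[0,0,-1],[0,0,0],0.45],[[0,0,-1],[0,0,0],0.45],[[0,0,-1],[0,0,0],0.45],[[0,0,-1],[0,0,0],0.45],[[0,0,0],[0,0,0],0.45],[[0,0,0],[0,0,0],0.45]])

```text
clock: 26.75
ee_pos: [0.5058, 0.1645, 0.1874]
eef_rot: [-3.139, -0.12, 0.001]
ft_force: [0.5, -0.1, -0.5]
opening: 0.0419
grip_force: 0.0
```

```bash
python3 st.py; python3 - <<'E'
from pinm import *
i=camera_info('wrist');im=get_image('wrist');np.savez('w14.npz',K=i['camera_matrix'],T=i['camera_from_world'],im=im)
pinm(i,im,.135);save(im,'w14.png')
E
```

```text
26.75 ee [0.5058 0.1645 0.1874] yaw -85.62 tiltz [-0.001  0.    -1.   ] f [ 0.5 -0.1 -0.5] m [ 0.03  0.16 -0.01] op 0.0419 0.0 q [-0.99  0.64  1.07  1.8  -0.63  1.09 -1.19]
red [277 163   5  28 140] [279.  176.5] [0.5382 0.1664]
red [265 203  28  33 807] [278.2 219.9] [0.5055 0.1645]
```

View pics/w14.png

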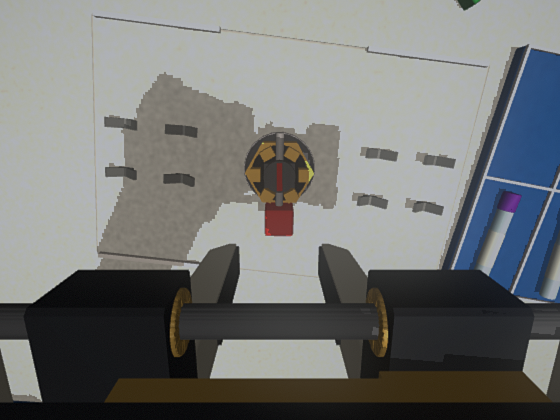

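Wrist view: the pin is through. Its head is at (279,220) against the nut, the shaft shows in the far slot at (280,142), and the red line is at (279,176). Now the tubes: I move over the tray and measure the saddles from this picture.

Emit:
arm_command(steps=[[[0,1,0],[0,0,0],0.4],[[0,1,0],[0,0,0],0.4],[[0,1,0],[0,0,0],0.4],[[0,1,0],[0,0,0],0.4],[[0,1,0],[0,0,0],0.4],[[0,1,0],[0,0,0],0.4],[[0,1,0],[0,0,0],0.4],[[0,1,0],[0,0,0],0.4],[[0,1,0],[0,0,0],0.4],[[0,1,0],[0,0,0],0.4],[[0,1,0],[0,0,0],0.4],[[0,1,0],[0,0,0],0.4]])

```text
clock: 28.3
ee_pos: [0.5244, -0.0768, 0.1879]
eef_rot: [3.139, 0.119, 0.0]
ft_force: [1.3, -0.6, 0.4]
opening: 0.037
grip_force: 0.0
```

Emit:
arm_command(steps=[[[0,1,0.2],[0,0,0.2],0.4],[[0,1,0.2],[0,0,0.2],0.4],[[0,1,0.2],[0,0,0.2],0.4],[[0,0.8,0.2],[0,0,0],0.4],[[0,0,0.2],[0,0,0],0.4],[[0,0,0],[0,0,0],0.4],[[0,0,0],[0,0,0],0.4]])

```text
clock: 29.18
ee_pos: [0.5274, -0.1499, 0.1678]
eef_rot: [-3.141, 0.019, 0.0]
ft_force: [-0.7, -0.4, -0.1]
opening: 0.037
grip_force: 0.0
```

```bash
cat > tubes.py <<'E'
from h import *
def tubes(i,im,xl=(60,500),rmax=243):
    hsv=cv2.cvtColor(im,cv2.COLOR_RGB2HSV);H,S,V=hsv[...,0],hsv[...,1],hsv[...,2]
    pur=((H>128)&(H<160)&(S>90)&(V>40)).astype(np.uint8);pur[rmax:]=0
    light=((S<75)&(V>60)).astype(np.uint8)
    n,l,st,c=cv2.connectedComponentsWithStats(cv2.morphologyEx(pur,cv2.MORPH_OPEN,np.ones((3,3))))
    body=cv2.morphologyEx(((light|pur)>0).astype(np.uint8),cv2.MORPH_OPEN,np.ones((9,9)));body[rmax:]=0
    nb,lb,sb,cb=cv2.connectedComponentsWithStats(body)
    out=[]
    for k in range(1,n):
        if st[k][4]<80: continue
        ids=lb[l==k];ids=ids[ids>0]
        if not len(ids): continue
        b=np.bincount(ids).argmax();y,x=np.nonzero(lb==b)
        P=np.array([ray(i,(p,q),.024)[:2] for p,q in zip(x,y)]);m=P.mean(0);v=np.linalg.svd(P-m,full_matrices=False)[2][0]
        yc,xc=np.nonzero(l==k);Q=np.array([ray(i,(p,q),.024)[:2] for p,q in zip(xc,yc)]);cm=Q.mean(0)
        if (cm-m)@v<0:v=-v
        t=(P-m)@v;w=(P-m)@[-v[1],v[0]]
        print('cap px',c[k].round(0),'cap',cm.round(4),'az',np.degrees(np.arctan2(v[1],v[0])).round(1),'len',np.ptp(t).round(4),'wid',np.ptp(w).round(4),'mid',(m+v*(t.max()+t.min())/2).round(4),'fromcap',(m+v*(t.max()-.054)).round(4),'rows',y.min(),y.max())
E
python3 st.py; python3 - <<'E'
from tubes import *
i=camera_info('wrist');im=get_image('wrist');np.savez('w15.npz',K=i['camera_matrix'],T=i['camera_from_world'],im=im)
tubes(i,im)
d=np.load('w14.npz');i=dict(camera_matrix=d['K'],camera_from_world=d['T']);im=d['im']
hsv=cv2.cvtColor(im,cv2.COLOR_RGB2HSV)
m=((hsv[...,2]<105)&(hsv[...,1]<70)).astype(np.uint8);m[230:]=0;m[:90]=0;m[:,:95]=0;m[:,460:]=0
n,l,st,c=cv2.connectedComponentsWithStats(m)
for k in range(1,n):
    if 60<st[k][4]<1500: print(st[k],c[k].round(1),ray(i,c[k],.084)[:2].round(4))
E
```

```text
29.18 ee [ 0.5274 -0.1499  0.1678] yaw -90.68 tiltz [-0.     0.001 -1.   ] f [-0.7 -0.4 -0.1] m [-0.01  0.18 -0.09] op 0.037 0.0 q [-0.35  0.67  0.99  1.78 -0.64  1.06 -0.71]
cap px [309.  80.] cap [ 0.6349 -0.1792] az -13.0 len 0.1097 wid 0.0165 mid [ 0.5912 -0.169 ] fromcap [ 0.592  -0.1692] rows 69 183
cap px [213. 209.] cap [ 0.5119 -0.0825] az -7.9 len 0.0479 wid 0.0168 mid [ 0.4994 -0.0809] fromcap [ 0.4696 -0.0767] rows 199 242
cap px [285. 219.] cap [ 0.5013 -0.1568] az -1.8 len 0.035 wid 0.0159 mid [ 0.4931 -0.1565] fromcap [ 0.4566 -0.1554] rows 210 242
[105 117  32  14 302] [120.7 122.9] [0.565  0.3019]
[165 124  33  14 331] [180.8 130.1] [0.5629 0.2515]
[366 148  12  10 107] [371.4 152.7] [0.5565 0.0882]
[380 150  18  11 152] [388.2 154.8] [0.5558 0.0736]
[423 155  12  10  88] [428.4 159.4] [0.5546 0.0383]
[435 156  20  12 164] [444.8 161.6] [0.5538 0.0238]
[105 166  32  14 316] [121.2 171.8] [0.5234 0.3033]
[163 173  32  14 327] [178.7 178.8] [0.5211 0.2532]
[357 195  31  14 255] [372.  200.8] [0.5145 0.0813]
[413 201  31  14 254] [427.7 207.2] [0.5125 0.0308]
```

T1 checks out (length 110 mm, width 16.5 mm). The saddles give cradle centres within 1 mm of the 85 and 135 mm spacing. I reach for T1.

Emit:
arm_command(steps=[[[0,0,0],[0,0,0.72],0.3],[[0,0,0],[0,0,0.71],0.3],[[0.84,0.05,0.4],[0,0,0],0.3],[[0.84,0.05,0.8],[0,0,0],0.3],[[0.83,0.05,0.9],[0,0,0],0.3],[[0.83,0.06,0.9],[0,0,0],0.3],[[0,0,1],[0,0,0],0.3],[[0,0,1],[0,0,0],0.3],[[0,0,1],[0,0,0],0.3],[[0,0,1],[0,0,0],0.3],[[0,0,0.8],[0,0,0],0.3],[[0,0,0],[0,0,0],0.3]], squeeze=20)

```text
clock: 30.72
ee_pos: [0.5904, -0.1696, 0.0104]
eef_rot: [-3.121, 0.358, 0.004]
ft_force: [0.5, -0.3, 0.4]
opening: 0.0279
grip_force: 0.0
```

```bash
python3 st.py
```

```text
30.73 ee [ 0.5904 -0.1696  0.0104] yaw -103.08 tiltz [-0.002  0.001 -1.   ] f [ 0.5 -0.3  0.4] m [ 0.01  0.17 -0.04] op 0.0279 0.0 q [-0.22  0.95  0.86  1.72 -0.89  0.91 -0.78]
```

Emit:
arm_command(steps=[[[0,0,0.2],[0,0,0],0.3],[[0,0,0.2],[0,0,0],0.3],[[0,0,0.1],[0,0,0],0.3],[[0,0,0],[0,0,0],0.3]])

```text
clock: 31.22
ee_pos: [0.5913, -0.1701, 0.0019]
eef_rot: [3.121, -0.357, 0.0]
ft_force: [-0.1, -0.9, -0.2]
opening: 0.0276
grip_force: 0.0
```

Emit:
arm_command(steps=[[[0,0,0.1],[0,0,0],0.3],[[0,0,0.05],[0,0,0],0.3],[[0,0,0],[0,0,0],0.3]])

```text
clock: 31.6
ee_pos: [0.5912, -0.1701, -0.0012]
eef_rot: [3.121, -0.358, -0.0]
ft_force: [0.0, 0.7, -0.3]
opening: 0.0279
grip_force: 0.0
```

Emit:
arm_command(steps=[[[0,0,0.05],[0,0,0],0.3],[[0,0,0.05],[0,0,0],0.3],[[0,0,0],[0,0,0],0.3]])

```text
clock: 31.98
ee_pos: [0.5912, -0.1701, -0.0032]
eef_rot: [3.121, -0.358, -0.0]
ft_force: [-0.2, -0.4, -0.2]
opening: 0.0279
grip_force: 0.0
```

```bash
python3 st.py
```

```text
31.98 ee [ 0.5912 -0.1701 -0.0032] yaw -103.07 tiltz [-0. -0. -1.] f [-0.2 -0.4 -0.2] m [-0.05  0.18 -0.04] op 0.0279 0.0 q [-0.22  0.97  0.84  1.72 -0.91  0.89 -0.77]
```

Emit:
arm_command(steps=[[[0,0,0],[0,0,0],0],[[0,0,0],[0,0,0],0],[[0,0,0],[0,0,0],0],[[0,0,0],[0,0,0],0],[[0,0,0],[0,0,0],0]])

```text
clock: 32.6
ee_pos: [0.5913, -0.1701, -0.0031]
eef_rot: [3.121, -0.358, 0.0]
ft_force: [-0.2, 0.5, -0.1]
opening: 0.0154
grip_force: 20.0
```

```bash
python3 st.py
```

```text
32.6 ee [ 0.5913 -0.1701 -0.0031] yaw -103.07 tiltz [ 0. -0. -1.] f [-0.2  0.5 -0.1] m [-0.02  0.15  0.03] op 0.0154 20.0 q [-0.22  0.97  0.84  1.72 -0.91  0.89 -0.77]
```

Tube gripped (15.4 mm). I lift it and carry it to the outer −y cradle.

Emit:
arm_command(steps=[[[0,0,-0.5],[0,0,0],0],[[0,0,-1],[0,0,0],0],[[0,0,-1],[0,0,0],0],[[0,0,-1],[0,0,0],0],[[0,0,-1],[0,0,-0.42],0],[[0,0,-1],[0,0,-0.42],0],[[0,0,-1],[0,0,-0.42],0]])

```text
clock: 33.48
ee_pos: [0.5912, -0.1701, 0.1283]
eef_rot: [-3.141, 0.055, -0.0]
ft_force: [0.3, 0.3, -0.1]
opening: 0.0153
grip_force: 20.0
```

Emit:
arm_command(steps=[[[-0.33,-0.99,0],[0,0,0],0],[[-0.33,-0.99,0],[0,0,0],0],[[-0.33,-0.99,0],[0,0,0],0],[[-0.33,-0.99,0],[0,0,0],0],[[-0.33,-1,0],[0,0,0],0],[[-0.33,-1,0],[0,0,0],0],[[-0.33,-1,0],[0,0,0],0],[[-0.33,-1,0],[0,0,0],0],[[-0.34,-1,0],[0,0,0],0],[[-0.34,-1,0],[0,0,0],0],[[0,0,0],[0,0,0],0],[[0,0,0],[0,0,0],0]])

```text
clock: 34.98
ee_pos: [0.5331, 0.0305, 0.1274]
eef_rot: [3.14, -0.062, 0.001]
ft_force: [0.0, -0.5, -0.6]
opening: 0.0149
grip_force: 20.0
```

```bash
python3 st.py; cat > held.py <<'E'
from tubes import *
s=bot.get_state();i=camera_info('wrist');im=get_image('wrist');z=s['ee_pos'][2]+.0271
M=R.from_rotvec(s['eef_rot']).as_matrix()
hsv=cv2.cvtColor(im,cv2.COLOR_RGB2HSV);H,S,V=cv2.split(hsv)
pur=((H>128)&(H<160)&(S>90)&(V>40)).astype(np.uint8)
n,l,st,c=cv2.connectedComponentsWithStats(pur)
for k in range(1,n):
    if st[k][4]>80:
        y,x=np.nonzero(l==k);Q=np.array([ray(i,(p,q),z) for p,q in zip(x,y)]);L=(Q-s['ee_pos'])@M
        print(st[k],'cap in tool x',L[:,0].min().round(4),L[:,0].max().round(4),'y',np.median(L[:,1]).round(4))
E
python3 held.py
```

```text
34.98 ee [0.5331 0.0305 0.1274] yaw -92.25 tiltz [ 0.001 -0.001 -1.   ] f [ 0.  -0.5 -0.6] m [-0.01  0.16 -0.02] op 0.0149 20.0 q [-0.69  0.71  1.    1.86 -0.72  0.98 -0.98]
[ 261  161   35   42 1230] cap in tool x 0.0326 0.0528 y -0.0006
[394 210  22  25 417] cap in tool x 0.0159 0.0285 y 0.0635
[475 218  23  24 421] cap in tool x 0.0122 0.0244 y 0.1054
```

Emit:
arm_command(steps=[[[0.03,-0.05,0.6],[0,0,0],0],[[0,0,0.6],[0,0,0],0],[[0,0,0.6],[0,0,0],0],[[0,0,0.6],[0,0,0],0],[[0,0,0.5],[0,0,0],0],[[0,0,0.3],[0,0,0],0],[[0,0,0],[0,0,0],0]])

```text
clock: 35.9
ee_pos: [0.5334, 0.032, 0.0627]
eef_rot: [3.14, -0.062, 0.0]
ft_force: [-0.3, -0.2, -0.1]
opening: 0.0157
grip_force: 20.0
```

```bash
python3 st.py
```

```text
35.9 ee [0.5334 0.032  0.0627] yaw -92.28 tiltz [-0.    -0.001 -1.   ] f [-0.3 -0.2 -0.1] m [-0.08  0.2  -0.01] op 0.0157 20.0 q [-0.64  0.79  0.91  1.92 -0.83  0.86 -0.9 ]
```

Emit:
arm_command(steps=[[[0,0,0.04],[0,0,0],0],[[0,0,0],[0,0,0],0.15],[[0,0,0],[0,0,0],0.22],[[0,0,0],[0,0,0],0.3],[[0,0,0],[0,0,0],0.3],[[0,0,-0.5],[0,0,0],0.3],[[0,0,-1],[0,0,0],0.3],[[0,0,-1],[0,0,0],0.3],[[0,0,-1],[0,0,0],0.3],[[0,0,-1],[0,0,0],0.3],[[0,0,0],[0,0,0],0.3],[[0,0,0],[0,0,0],0.3]])

```text
clock: 37.4
ee_pos: [0.533, 0.0328, 0.152]
eef_rot: [-3.141, 0.061, 0.001]
ft_force: [-0.3, -0.3, 0.5]
opening: 0.028
grip_force: 0.0
```

```bash
python3 st.py; cat > lay.py <<'E'
from tubes import *
def lay(i,im,z=.0893):
    hsv=cv2.cvtColor(im,cv2.COLOR_RGB2HSV);H,S,V=cv2.split(hsv)
    pur=((H>128)&(H<160)&(S>90)&(V>40)).astype(np.uint8);n,l,st,c=cv2.connectedComponentsWithStats(pur)
    for k in range(1,n):
        if st[k][4]>40:
            y,x=np.nonzero(l==k);Q=np.array([ray(i,(p,q),z)[:2] for p,q in zip(x,y)]);e=np.sort(Q[:,0])
            print(st[k],'cap mean',Q.mean(0).round(4),'xmax',e[-1].round(4),'ray .024',ray(i,c[k],.024)[:2].round(4))
E
python3 - <<'E'
from lay import *
for n in('wrist','top'):
    i=camera_info(n);im=get_image(n);print(n);lay(i,im)
E
```

```text
37.4 ee [0.533  0.0328 0.152 ] yaw -92.23 tiltz [-0.  0. -1.] f [-0.3 -0.3  0.5] m [-0.01  0.12 -0.  ] op 0.028 0.0 q [-0.71  0.69  1.03  1.84 -0.69  1.03 -1.01]
wrist
[271 147  17  26 349] cap mean [0.5761 0.03  ] xmax 0.5857 ray .024 [0.5688 0.0301]
[388 203  21  23 366] cap mean [ 0.5305 -0.0601] xmax 0.5398 ray .024 [ 0.5113 -0.0833]
[464 211  21  22 363] cap mean [ 0.5222 -0.1196] xmax 0.531 ray .024 [ 0.5009 -0.1583]
top
[267  95   9  10  63] cap mean [0.8533 0.059 ] xmax 0.8654 ray .024 [0.882  0.0636]
[279  98   7  10  56] cap mean [0.851  0.0321] xmax 0.8621 ray .024 [0.8796 0.0352]
[301 103   7  10  57] cap mean [ 0.8472 -0.0222] xmax 0.8586 ray .024 [ 0.8755 -0.0223]
[312 105   7  10  58] cap mean [ 0.8449 -0.0488] xmax 0.8567 ray .024 [ 0.8731 -0.0503]
[334 110   8  11  62] cap mean [ 0.8415 -0.1034] xmax 0.8536 ray .024 [ 0.8695 -0.1081]
[304 248   7   8  44] cap mean [ 0.5061 -0.0813] xmax 0.5141 ray .024 [ 0.515  -0.0847]
[334 258   7   7  47] cap mean [ 0.496  -0.1507] xmax 0.5039 ray .024 [ 0.5043 -0.1581]
```

T1 lies in its cradle: the cap end at x=0.5857 puts its centre at 0.532, as wanted. T2 and T3 are unmoved. Next is T2.

Emit:
arm_command(steps=[[[0,0,0],[0,0,0.65],0.3],[[-0.51,0.89,0],[0,0,0],0.3],[[-0.51,0.89,0],[0,0,0],0.3],[[-0.51,0.89,0],[0,0,0],0.3],[[-0.51,0.89,0],[0,0,0],0.3],[[-0.51,0.88,0],[0,0,0],0.3],[[-0.51,0.88,0],[0,0,0],0.3],[[-0.52,0.88,0],[0,0,0],0.3],[[0,0,0],[0,0,0],0.3],[[0,0,0],[0,0,0],0.3]])

```text
clock: 38.75
ee_pos: [0.446, -0.0801, 0.152]
eef_rot: [-3.134, 0.213, -0.0]
ft_force: [-0.6, -0.2, 0.1]
opening: 0.0278
grip_force: 0.0
```

```bash
python3 st.py; python3 - <<'E'
from tubes import *
i=camera_info('wrist');im=get_image('wrist');tubes(i,im)
E
```

```text
38.75 ee [ 0.446  -0.0801  0.152 ] yaw -97.78 tiltz [ 0.  0. -1.] f [-0.6 -0.2  0.1] m [ 0.    0.18 -0.02] op 0.0278 0.0 q [-0.57  0.58  1.08  2.04 -0.65  0.91 -0.84]
cap px [92. 52.] cap [0.5952 0.0627] az 80.7 len 0.5581 wid 0.2286 mid [ 0.5059 -0.092 ] fromcap [0.5424 0.1301] rows 0 242
cap px [354. 127.] cap [ 0.5022 -0.157 ] az -0.9 len 0.1093 wid 0.0167 mid [ 0.4575 -0.1562] fromcap [ 0.4581 -0.1562] rows 116 229
cap px [271. 127.] cap [ 0.5125 -0.0827] az -7.5 len 0.1087 wid 0.0158 mid [ 0.4678 -0.0769] fromcap [ 0.4681 -0.077 ] rows 116 230
```

Emit:
arm_command(steps=[[[0.5,-0.15,0.75],[0,0,0],0.25],[[0.57,-0.15,0.9],[0,0,0],0.25],[[0,0,1],[0,0,0],0.25],[[0,0,1],[0,0,0],0.25],[[0,0,1],[0,0,0],0.25],[[0,0,1],[0,0,0],0.25],[[0,0,1],[0,0,0],0.25],[[0,0,0.6],[0,0,0],0.25],[[0,0,0],[0,0,0],0.25]])

```text
clock: 39.92
ee_pos: [0.4672, -0.0772, 0.0059]
eef_rot: [-3.134, 0.214, 0.003]
ft_force: [0.2, -0.7, -0.3]
opening: 0.0229
grip_force: 0.0
```

Emit:
arm_command(steps=[[[0,0,0.2],[0,0,0],0.25],[[0,0,0.2],[0,0,0],0.25],[[0,0,0.08],[0,0,0],0.25],[[0,0,0],[0,0,0],0.25]])

```text
clock: 40.42
ee_pos: [0.4676, -0.0775, -0.0025]
eef_rot: [-3.134, 0.215, -0.0]
ft_force: [0.0, -0.8, -0.0]
opening: 0.0232
grip_force: 0.0
```

```bash
python3 st.py
```

```text
40.42 ee [ 0.4676 -0.0775 -0.0025] yaw -97.83 tiltz [ 0.  0. -1.] f [ 0.  -0.8 -0. ] m [-0.01  0.17  0.03] op 0.0232 0.0 q [-0.36  0.81  0.76  2.12 -1.01  0.63 -0.57]
```

Emit:
arm_command(steps=[[[0,0,0],[0,0,0],0],[[0,0,0],[0,0,0],0],[[0,0,0],[0,0,0],0],[[0,0,0],[0,0,0],0]])

```text
clock: 40.92
ee_pos: [0.4676, -0.0776, -0.0024]
eef_rot: [-3.134, 0.215, -0.0]
ft_force: [-0.5, 0.1, 1.9]
opening: 0.0156
grip_force: 20.0
```

Emit:
arm_command(steps=[[[0,0,-0.5],[0,0,0],0],[[0,0,-1],[0,0,0],0],[[0,0,-1],[0,0,0],0],[[0,0,-1],[0,0,0],0],[[0,0,-1],[0,0,0],0],[[0,0,-1],[0,0,0],0],[[0,0,-1],[0,0,0],0],[[0,0,-1],[0,0,-0.32],0],[[0,0,-1],[0,0,-0.32],0],[[0,0,0],[0,0,0],0]])

```text
clock: 42.18
ee_pos: [0.4682, -0.078, 0.1688]
eef_rot: [3.141, -0.065, 0.005]
ft_force: [-0.5, -0.6, -1.3]
opening: 0.0153
grip_force: 20.0
```

```bash
python3 st.py; python3 held.py
```

```text
42.17 ee [ 0.4682 -0.078   0.1688] yaw -92.37 tiltz [ 0.003 -0.    -1.   ] f [-0.5 -0.6 -1.3] m [ 0.01  0.16 -0.02] op 0.0153 20.0 q [-0.56  0.57  1.06  1.97 -0.61  0.96 -0.81]
[115  60  24  29 587] cap in tool x 0.0858 0.0976 y -0.0684
[349 147  17  21 349] cap in tool x 0.0499 0.0594 y 0.0377
[ 260  156   36   44 1491] cap in tool x 0.0341 0.0552 y -0.0001
```

Emit:
arm_command(steps=[[[0.15,-0.96,0],[0,0,0],0],[[0.15,-0.96,0],[0,0,0],0],[[0.15,-0.96,0],[0,0,0],0],[[0.15,-0.96,0],[0,0,0],0],[[0.15,-0.96,0],[0,0,0],0],[[0.15,-0.96,0],[0,0,0],0],[[0.15,-0.96,0],[0,0,0],0],[[0.15,-0.96,0],[0,0,0],0],[[0.15,-0.96,0],[0,0,0],0],[[0.15,-0.96,0],[0,0,0],0],[[0.15,-0.96,0],[0,0,0],0],[[0.15,-0.96,0],[0,0,0],0]])

```text
clock: 43.72
ee_pos: [0.5131, 0.1525, 0.1674]
eef_rot: [3.141, -0.064, 0.0]
ft_force: [0.2, -0.8, -0.3]
opening: 0.0151
grip_force: 20.0
```

Emit:
arm_command(steps=[[[0.15,-0.95,0],[0,0,0],0],[[0.15,-0.95,0],[0,0,0],0],[[0.15,-0.95,0],[0,0,0],0],[[0.15,-0.95,0],[0,0,0],0],[[0.15,-0.95,0],[0,0,0],0],[[0.15,-0.95,0],[0,0,0],0],[[0.15,-0.95,0],[0,0,0],0],[[0.1,-0.95,0],[0,0,0],0],[[0,0,0],[0,0,0],0],[[0,0,0],[0,0,0],0]])

```text
clock: 44.98
ee_pos: [0.542, 0.3012, 0.1675]
eef_rot: [3.14, -0.066, -0.0]
ft_force: [0.5, -1.0, -0.5]
opening: 0.0156
grip_force: 20.0
```

```bash
python3 st.py; python3 held.py
```

```text
44.98 ee [0.542  0.3012 0.1675] yaw -92.4 tiltz [-0.    -0.001 -1.   ] f [ 0.5 -1.  -0.5] m [-0.04  0.13  0.04] op 0.0156 20.0 q [-1.09  0.81  1.05  1.57 -0.73  1.2  -1.51]
[ 261  158   35   42 1283] cap in tool x 0.0341 0.0542 y -0.0001
```

Emit:
arm_command(steps=[[[0,0,0.9],[0,0,0],0],[[0,0,0.9],[0,0,0],0],[[0,0,0.9],[0,0,0],0],[[0,0,0.9],[0,0,0],0],[[0,0,0.8],[0,0,0],0],[[0,0,0.5],[0,0,0],0],[[0,0,0.35],[0,0,0],0],[[0,0,0],[0,0,0],0]])

```text
clock: 46.02
ee_pos: [0.5421, 0.3015, 0.0629]
eef_rot: [3.141, -0.065, -0.0]
ft_force: [-0.9, -2.2, 1.8]
opening: 0.0153
grip_force: 20.0
```

```bash
python3 st.py
```

```text
46.02 ee [0.5421 0.3015 0.0629] yaw -92.37 tiltz [-0. -0. -1.] f [-0.9 -2.2  1.8] m [-0.22  0.48 -0.06] op 0.0153 20.0 q [-1.05  0.92  0.95  1.67 -0.86  1.03 -1.41]
```

Emit:
arm_command(steps=[[[0,0,0],[0,0,0],0.15],[[0,0,0],[0,0,0],0.22],[[0,0,0],[0,0,0],0.3],[[0,0,0],[0,0,0],0.3],[[0,0,-0.5],[0,0,0],0.3],[[0,0,-1],[0,0,0],0.3],[[0,0,-1],[0,0,0],0.3],[[0,0,-1],[0,0,0],0.3],[[0,0,-1],[0,0,0],0.3],[[0,0,-1],[0,0,0],0.3],[[0,0,0],[0,0,0],0.3],[[0,0,0],[0,0,0],0.3]])

```text
clock: 47.52
ee_pos: [0.5415, 0.3023, 0.1719]
eef_rot: [3.141, -0.064, -0.002]
ft_force: [-0.2, -0.1, -0.1]
opening: 0.028
grip_force: 0.0
```

```bash
python3 st.py; python3 - <<'E'
from lay import *
for n in('wrist','top'):
    i=camera_info(n);im=get_image(n);print(n);lay(i,im)
E
```

```text
47.52 ee [0.5415 0.3023 0.1719] yaw -92.32 tiltz [-0.001 -0.    -1.   ] f [-0.2 -0.1 -0.1] m [-0.01  0.17 -0.02] op 0.028 0.0 q [-1.09  0.8   1.05  1.57 -0.73  1.21 -1.51]
wrist
[270 143  19  24 364] cap mean [0.5861 0.3   ] xmax 0.5958 ray .024 [0.5797 0.3002]
top
[267  95   9  10  65] cap mean [0.8535 0.0587] xmax 0.8654 ray .024 [0.8822 0.0633]
[279  98   7  10  56] cap mean [0.8512 0.0319] xmax 0.8617 ray .024 [0.8798 0.035 ]
[301 102   8  11  60] cap mean [ 0.8476 -0.0225] xmax 0.8603 ray .024 [ 0.876  -0.0226]
[312 105   7  10  57] cap mean [ 0.8447 -0.0488] xmax 0.8563 ray .024 [ 0.8729 -0.0504]
[334 110   8  10  59] cap mean [ 0.8419 -0.1034] xmax 0.8536 ray .024 [ 0.87  -0.108]
[334 258   7   7  46] cap mean [ 0.496  -0.1509] xmax 0.5039 ray .024 [ 0.5043 -0.1582]
```

T2 lies in the far cradle (centre about (0.542, 0.302)). Next is T3.

Emit:
arm_command(steps=[[[-0.17,0.95,0],[0,0,0],0.25],[[-0.17,0.95,0],[0,0,0],0.25],[[-0.17,0.95,0],[0,0,0],0.25],[[-0.17,0.95,0],[0,0,0],0.25],[[-0.17,0.95,0],[0,0,0],0.25],[[-0.17,0.95,0],[0,0,0],0.25],[[-0.17,0.95,0],[0,0,0],0.25],[[-0.17,0.95,0],[0,0,0],0.25],[[-0.17,0.95,0],[0,0,0],0.25],[[-0.17,0.95,0],[0,0,0],0.25],[[-0.17,0.95,0],[0,0,0],0.25],[[-0.17,0.95,0],[0,0,0],0.25]])

```text
clock: 49.12
ee_pos: [0.4917, 0.0747, 0.1725]
eef_rot: [3.141, -0.064, 0.0]
ft_force: [-0.3, 0.8, 1.2]
opening: 0.0233
grip_force: 0.0
```

Emit:
arm_command(steps=[[[-0.2,1,0.1],[0,0,0],0.25],[[-0.2,1,0.1],[0,0,0],0.25],[[-0.2,1,0.1],[0,0,0],0.25],[[-0.2,1,0.1],[0,0,0],0.25],[[-0.2,1,0.1],[0,0,0],0.25],[[-0.2,1,0.1],[0,0,0],0.25],[[-0.2,1,0.1],[0,0,0],0.25],[[-0.2,1,0.1],[0,0,0],0.25],[[-0.2,1,0],[0,0,0],0.25],[[-0.2,1,0],[0,0,-0.16],0.25],[[-0.1,1,0],[0,0,0],0.25],[[0,0,0],[0,0,0],0.25]])

```text
clock: 50.62
ee_pos: [0.441, -0.1441, 0.1568]
eef_rot: [3.141, -0.032, 0.001]
ft_force: [-0.2, -0.8, 0.7]
opening: 0.0232
grip_force: 0.0
```

Emit:
arm_command(steps=[[[0,0,0],[0,0,0],0.25]])

```text
clock: 50.75
ee_pos: [0.4415, -0.1415, 0.1563]
eef_rot: [-3.141, 0.025, 0.001]
ft_force: [-0.5, 0.5, 0.0]
opening: 0.0235
grip_force: 0.0
```

```bash
python3 st.py; python3 - <<'E'
from tubes import *
i=camera_info('wrist');im=get_image('wrist');tubes(i,im)
E
```

```text
50.75 ee [ 0.4415 -0.1415  0.1563] yaw -90.92 tiltz [-0.     0.001 -1.   ] f [-0.5  0.5  0. ] m [ 0.03  0.14 -0.05] op 0.0235 0.0 q [-0.4   0.56  1.02  2.01 -0.61  0.91 -0.64]
cap px [23. 25.] cap [0.5957 0.0764] az -11.8 len 0.2519 wid 0.2995 mid [0.5036 0.029 ] fromcap [0.574  0.0143] rows 0 242
cap px [294. 132.] cap [ 0.5025 -0.1566] az -1.0 len 0.1079 wid 0.0164 mid [ 0.4575 -0.1559] fromcap [ 0.4574 -0.1559] rows 122 233
```

Emit:
arm_command(steps=[[[0.4,0.35,0.75],[0,0,0],0.25],[[0.41,0.36,0.9],[0,0,0],0.25],[[0,0,1],[0,0,0],0.25],[[0,0,1],[0,0,0],0.25],[[0,0,1],[0,0,0],0.25],[[0,0,1],[0,0,0],0.25],[[0,0,1],[0,0,0],0.25],[[0,0,0.8],[0,0,0],0.25],[[0,0,0],[0,0,0],0.25]])

```text
clock: 51.92
ee_pos: [0.4571, -0.1554, 0.0065]
eef_rot: [-3.14, 0.024, 0.004]
ft_force: [-0.4, 0.5, 0.1]
opening: 0.0233
grip_force: 0.0
```

Emit:
arm_command(steps=[[[0,0,0.2],[0,0,0],0.25],[[0,0,0.2],[0,0,0],0.25],[[0,0,0.08],[0,0,0],0.25],[[0,0,0],[0,0,0],0.25]])

```text
clock: 52.42
ee_pos: [0.4576, -0.1567, -0.0021]
eef_rot: [3.141, -0.026, 0.0]
ft_force: [0.2, 0.1, -0.5]
opening: 0.0234
grip_force: 0.0
```

```bash
python3 st.py
```

```text
52.42 ee [ 0.4576 -0.1567 -0.0021] yaw -90.96 tiltz [ 0. -0. -1.] f [ 0.2  0.1 -0.5] m [-0.    0.16  0.01] op 0.0234 0.0 q [-0.16  0.8   0.71  2.1  -0.95  0.61 -0.36]
```

Emit:
arm_command(steps=[[[0,0,0],[0,0,0],0],[[0,0,0],[0,0,0],0],[[0,0,0],[0,0,0],0],[[0,0,0],[0,0,0],0]])

```text
clock: 52.92
ee_pos: [0.4576, -0.1567, -0.002]
eef_rot: [3.141, -0.026, 0.0]
ft_force: [-0.1, -0.1, 1.5]
opening: 0.0151
grip_force: 20.0
```

Emit:
arm_command(steps=[[[0,0,-0.5],[0,0,0],0],[[0,0,-1],[0,0,0],0],[[0,0,-1],[0,0,0],0],[[0,0,-1],[0,0,0],0],[[0,0,-1],[0,0,0],0],[[0,0,-1],[0,0,0],0],[[0,0,-1],[0,0,0.08],0],[[0,0,-1],[0,0,0.08],0],[[0,0,0],[0,0,0],0]])

```text
clock: 54.05
ee_pos: [0.4582, -0.1572, 0.1492]
eef_rot: [3.14, -0.064, 0.005]
ft_force: [0.0, 0.2, 0.2]
opening: 0.0153
grip_force: 20.0
```

```bash
python3 st.py; python3 held.py
```

```text
54.05 ee [ 0.4582 -0.1572  0.1492] yaw -92.33 tiltz [ 0.003 -0.001 -1.   ] f [0.  0.2 0.2] m [-0.05  0.17 -0.05] op 0.0153 20.0 q [-0.35  0.6   1.    1.97 -0.64  0.92 -0.64]
[  0  45  12  30 292] cap in tool x 0.0917 0.1036 y -0.1219
[ 260  156   36   44 1496] cap in tool x 0.0341 0.0551 y -0.0001
```

Emit:
arm_command(steps=[[[0.28,-1,0],[0,0,0],0],[[0.28,-1,0],[0,0,0],0],[[0.28,-1,0],[0,0,0],0],[[0.28,-1,0],[0,0,0],0],[[0.28,-1,0],[0,0,0],0],[[0.28,-1,0],[0,0,0],0],[[0.28,-1,0],[0,0,0],0],[[0.28,-1,0],[0,0,0],0],[[0.28,-1,0],[0,0,0],0],[[0.28,-1,0],[0,0,0],0],[[0.28,-1,0],[0,0,0],0],[[0.22,-1,0],[0,0,0],0]])

```text
clock: 55.6
ee_pos: [0.5327, 0.0813, 0.1469]
eef_rot: [3.141, -0.064, -0.003]
ft_force: [0.5, 0.5, -0.5]
opening: 0.0153
grip_force: 20.0
```

Emit:
arm_command(steps=[[[0,-0.08,0],[0,0,0],0],[[0,0,0],[0,0,0],0],[[0,0,0],[0,0,0],0]])

```text
clock: 55.98
ee_pos: [0.533, 0.0809, 0.148]
eef_rot: [3.14, -0.067, 0.0]
ft_force: [-0.5, 0.0, 0.4]
opening: 0.015
grip_force: 20.0
```

```bash
python3 st.py; python3 held.py
```

```text
55.98 ee [0.533  0.0809 0.148 ] yaw -92.44 tiltz [ 0. -0. -1.] f [-0.5  0.   0.4] m [-0.02  0.14  0.02] op 0.015 20.0 q [-0.8   0.7   1.02  1.83 -0.7   1.03 -1.1 ]
[337 144  17  27 286] cap in tool x 0.0485 0.0608 y 0.0329
[ 262  158   34   42 1255] cap in tool x 0.0341 0.0542 y -0.0001
```

Emit:
arm_command(steps=[[[0.04,-0.03,0.8],[0,0,0],0],[[0,0,0.9],[0,0,0],0],[[0,0,0.9],[0,0,0],0],[[0,0,0.7],[0,0,0],0],[[0,0,0.35],[0,0,0],0],[[0,0,0],[0,0,0],0]])

```text
clock: 56.78
ee_pos: [0.5339, 0.0825, 0.0744]
eef_rot: [3.141, -0.064, -0.001]
ft_force: [-0.6, -1.6, 0.7]
opening: 0.0154
grip_force: 20.0
```

Emit:
arm_command(steps=[[[0,0,0.2],[0,0,0],0],[[0,0,0.2],[0,0,0],0],[[0,0,0.2],[0,0,0],0],[[0,0,0],[0,0,0],0]])

```text
clock: 57.28
ee_pos: [0.5345, 0.0816, 0.0632]
eef_rot: [3.14, -0.065, 0.002]
ft_force: [0.6, -0.7, 1.6]
opening: 0.0154
grip_force: 20.0
```

```bash
python3 st.py
```

```text
57.27 ee [0.5345 0.0816 0.0632] yaw -92.37 tiltz [ 0.001 -0.001 -1.   ] f [ 0.6 -0.7  1.6] m [-0.37  0.27 -0.01] op 0.0154 20.0 q [-0.73  0.8   0.91  1.9  -0.83  0.87 -1.  ]
```

Emit:
arm_command(steps=[[[0,0,0],[0,0,0],0.15],[[0,0,0],[0,0,0],0.22],[[0,0,0],[0,0,0],0.28],[[0,0,0],[0,0,0],0.28],[[0,0,-0.5],[0,0,0],0.28],[[0,0,-1],[0,0,0],0.28],[[0,0,-1],[0,0,0],0.28],[[0,0,-1],[0,0,0],0.28],[[0,0,-1],[0,0,0],0.28],[[0,0,-1],[0,0,0],0.28],[[0,0,-1],[0,0,0],0.28],[[0,0,-1],[0,0,0],0.28]])

```text
clock: 58.78
ee_pos: [0.5342, 0.0823, 0.2151]
eef_rot: [-3.141, 0.065, -0.002]
ft_force: [-0.6, 0.1, -0.4]
opening: 0.0258
grip_force: 0.0
```

Emit:
arm_command(steps=[[[-1,0,-1],[0,0,0],0.28],[[-1,0,-1],[0,0,0],0.28],[[-1,0,-0.5],[0,0,0],0.28],[[0,0,0],[0,0,0],0.28],[[0,0,0],[0,0,0],0.28]])

```text
clock: 59.4
ee_pos: [0.4746, 0.0852, 0.2633]
eef_rot: [-3.141, 0.063, -0.001]
ft_force: [-0.8, 0.8, 0.1]
opening: 0.0262
grip_force: 0.0
```

```bash
python3 st.py; python3 - <<'E'
from lay import *
from pinm import pinm
i=camera_info('wrist');im=get_image('wrist');lay(i,im);pinm(i,im,.13)
save(im,'w20.png')
i=camera_info('top');im=get_image('top');hsv=cv2.cvtColor(im,cv2.COLOR_RGB2HSV)
g=((hsv[...,0]>10)&(hsv[...,0]<24)&(hsv[...,1]>130)&(hsv[...,2]>110)).astype(np.uint8);n,l,st,c=cv2.connectedComponentsWithStats(g)
print('gold',[ray(i,c[k],.024)[:2].round(3).tolist() for k in range(1,n) if st[k][4]>20])
E
```

```text
59.4 ee [0.4746 0.0852 0.2633] yaw -92.31 tiltz [ 0.001  0.    -1.   ] f [-0.8  0.8  0.1] m [0.04 0.17 0.01] op 0.0262 0.0 q [-1.    0.5   1.2   1.81 -0.5   1.19 -1.25]
[273  76  15  21 291] cap mean [0.5802 0.0795] xmax 0.5896 ray .024 [0.5864 0.0791]
[322  76  16  21 293] cap mean [0.5775 0.0293] xmax 0.5875 ray .024 [0.5832 0.0198]
[ 53  78  18  20 318] cap mean [0.5875 0.3015] xmax 0.5968 ray .024 [0.595 0.341]
red [183 122   8  23  92] [186.5 133.5] [0.538  0.1685]
red [183 156  26  28 550] [195.7 170. ] [0.5036 0.1635]
gold [[0.911, -0.395], [0.629, -0.265]]
```

View pics/w20.png

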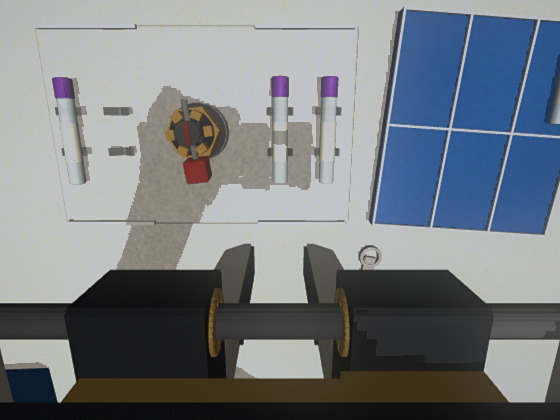

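Wrist view: tubes lie in three cradles with caps at (64,88), (280,86) and (329,86). The pin head is at (196,170), and the tray holds only the gold tube at the right. I check the tilt of the left tube in world axes.

```bash
python3 - <<'E'
from h import *
i=camera_info('wrist');im=get_image('wrist')
hsv=cv2.cvtColor(im,cv2.COLOR_RGB2HSV);H,S,V=cv2.split(hsv)
# bright tube body or purple, by column windows
for name,x0,x1,c in(('A',48,92,(.5437,.3013)),('C',264,296,(.5349,.0815)),('D',312,346,(.5329,.0315))):
    m=np.zeros(H.shape,bool);m[70:190,x0:x1]=1
    pur=m&(H>128)&(H<160)&(S>90)
    yp,xp=np.nonzero(pur);Q=np.array([ray(i,p,.0893)[:2] for p in zip(xp,yp)])
    L=[]
    for r in range(100,184,3):
        row=im[r,x0:x1].astype(int);d=np.nonzero(row.sum(1)>np.percentile(row.sum(1),50)+18)[0]
        if 6<len(d)<26:L.append(ray(i,(x0+d.mean(),r),.0893)[:2])
    L=np.array(L);v=np.polyfit(L[:,0],L[:,1],1) if len(L)>5 else None
    print(name,'cap',Q.mean(0).round(4),len(L),'az', None if v is None else np.degrees(np.arctan(v[0])).round(2), None if v is None else np.polyval(v,c[0]).round(4))
for p in((64,78),(64,97),(78,184),(72,152)): print('A px',p,ray(i,p,.0893)[:2].round(4))
for p in((280,76),(280,184),(330,76),(327,184)): print(p,ray(i,p,.0893)[:2].round(4))
E
```

```text
A cap [0.5879 0.3016] 4 az None None
C cap [0.58   0.0795] 19 az -3.02 0.0814
D cap [0.5779 0.0292] 7 az -0.72 0.0251
A px (64, 78) [0.5961 0.2963]
A px (64, 97) [0.578 0.3  ]
A px (78, 184) [0.488  0.3031]
A px (72, 152) [0.5225 0.3029]
(280, 76) [0.5892 0.0787]
(280, 184) [0.4791 0.083 ]
(330, 76) [0.5872 0.0285]
(327, 184) [0.4771 0.0318]
```

```bash
python3 -c "
from plant import bot
print(bot.sign_off())"
```

```text
the job is handed in; nothing more can be done
None
```

I handed the job in, with no verdict shown: by my measurements the nut is tight at the first aligned slot, the pin is fully home, all three purple-capped tubes lie in cradles and the gold tube is still in the tray.

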